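# Dock the filling head and open the blending vessel

## Task

Get the perfume filling station ready to run: first open the fume extractor by turning its yellow damper handle in line with the duct, then push the filling head along its rails until its coupling is fully home on the brass adaptor, fold both brass cam arms fully back along the coupling one after the other, and only when both are folded open the vessel by turning the red valve handle in line with its pipe. Leave everything so, with the coupling still fully home, and do not shift or tip any of the bottles, the beaker or the vial.

Things in the scene. Friction and masses are not known exactly. Their poses are not given: they have to be found in the camera images.
- station: fixed filling station on a 130 x 700 x 16 mm plate. Origin on the table under the brass adaptor's tip; x across the pipe, y along it to the vessel, z up. Steel vessel (radius 85 mm, 275 mm high) at y = +390. Pipe axis 110 mm up; grooved adaptor (radius 21 mm) at y = 0 to 45; valve block (46 x 56 x 46 mm) at y = +150. The filling head rides on rails at y < 0
- coupling (a joint): slide of the filling head along station +y, in m: 0 = fully drawn back, 0.080 = coupling fully home on the adaptor (hard stop). Starts 45 to 80 mm short of home. It takes about 7 N to move and stays where it is left
- coupling_center (a point): point on the axis of the steel coupling (radius 30 mm, from 50 mm behind this point to 18 mm ahead of it along station y), midway between the two cam arm pivots, 110 mm above the table; rides with the filling head; axes as the station
- push_face (a point): point on the flat back (-y side) of the black filling head, on the coupling's axis, 110 mm above the table; rides with the head. The black block is 60 mm wide (x), 50 mm long (y), and its back reaches from 30 mm above this point to 60 mm below it; a small round gauge on its top adds 9 mm; push it towards station +y
- cam_near (a joint): angle in rad of the brass cam arm on the station -x side of the coupling: 0 = standing straight out to station -x, grows as it swings back towards station -y, 1.571 = folded flat along the coupling, pointing -y (hard stop). Starts at 0 to 0.35. Stays where it is left; about 1.2 N at 50 mm from the pivot moves it
- cam_far (a joint): the same for the arm on the station +x side: 0 = standing straight out to +x, grows as it swings back towards -y, 1.571 = folded flat, pointing -y (hard stop). Starts at 0 to 0.35
- cam_near_pivot (a point): pivot (vertical axis) of the near cam arm, 38 mm to station -x of coupling_center; rides with the head. The arm is a bar 9 mm thick and 20 mm high (10 mm above and below this point), its end 64 mm from the pivot; nothing stands under the outer part of it but the base plate
- cam_far_pivot (a point): pivot (vertical axis) of the far cam arm, 38 mm to station +x of coupling_center; same arm
- valve_pivot (a point): axis (vertical) of the red valve handle, 165 mm above the table at station y = +150 mm. The handle is a bar 18 mm wide and 18 mm high (9 mm above and below this point), red from 22 to 85 mm from the pivot
- tank_valve (a joint): angle in rad of the red valve handle: 0 = closed, pointing to station -x (across the pipe); turns clockwise seen from above; 1.571 = open, pointing to station +y along the pipe to the vessel (hard stop). Starts at 0 to 0.2. Stays where it is left; about 3 N at 70 mm
- extractor: fixed fume extractor: aluminium duct (radius 40 mm) along its x, axis 55 mm above the table, black bell mouth (radius 52 mm) at x = -120 mm, white fan box 140 x 150 mm and 153 mm high centred at x = +200 mm. Origin on the table under the damper's axis. The position and yaw vary
- damper_pivot (a point): axis (vertical) of the yellow damper handle, 130 mm above the table, above the extractor's origin. The handle is a bar 18 mm wide and 18 mm high (9 mm above and below this point), yellow from 22 to 85 mm from the pivot
- damper (a joint): angle in rad of the yellow damper handle: 0 = closed, pointing to extractor +y (across the duct); turns counter-clockwise seen from above; 1.571 = open, pointing to extractor -x along the duct to its mouth (hard stop). Starts at 0 to 0.3. Stays where it is left; about 2 N at 70 mm
- dropper_a: clear dropper bottle with bamboo collar and white bulb, 32 mm wide, 77 mm high, loose on the table on the robot's side of the station; origin at the centre of its foot
- dropper_b: amber dropper bottle, same size, loose on the table beyond the station
- bottle_a: amber bottle, 36 mm wide, 72 mm high, loose on the table on the robot's side of the station
- bottle_b: amber bottle, 60 mm wide, 130 mm high, loose on the table beyond the station
- bottle_c: amber bottle, 28 mm wide, 55 mm high, loose on the station's base plate, between the near cam arm and the valve handle, lower than both
- beaker: glass beaker, 52 mm wide, 60 mm high, loose on the table beyond the station
- vial: clear vial, 20 mm wide, 45 mm high, on the pan of the small black fixed balance beyond the station

How it is judged:
On the way, in this order (a step that is already met when the one before it is completed fails the run):
1. the damper handle is turned in line with the duct (value of joint damper above 1.45 rad), for 0.1 s.
2. the filling head is pushed fully home (value of joint coupling above 0.076 m), for 0.1 s.
3. one cam arm is folded back, with the coupling home (value of joint coupling above 0.076 m and value of joint any of cam_near, cam_far above 1.45 rad), for 0.1 s.
4. both cam arms are folded back, with the coupling home (value of joint coupling above 0.076 m and value of joint each of cam_near, cam_far above 1.45 rad), for 0.1 s.
5. the valve handle is turned in line with the pipe (value of joint tank_valve above 1.45 rad), for 0.1 s.
At the end, for the whole second after the job is handed in: the coupling is within 4 mm of fully home, both cam arms, the damper handle and the valve handle are each within 0.12 rad (7 degrees) of their folded or open stop, and no bottle, beaker or vial has moved by more than 30 mm or leans by more than 0.4 rad (all of step 4 and value of joint each of damper, tank_valve above 1.45 rad and not (distance of any of dropper_a, dropper_b, bottle_a, bottle_b, bottle_c, beaker, vial from where it was at the start of the episode above 0.03 m or angle between any of dropper_a, dropper_b, bottle_a, bottle_b, bottle_c, beaker, vial's own z axis and vertical above 0.4 rad)); the robot touches nothing.
It fails at once if the valve is turned more than 0.5 rad open while a cam arm is not folded back (value of joint tank_valve above 0.5 rad and value of joint any of cam_near, cam_far below 1.35 rad).
It fails at once if a bottle, the beaker or the vial is shifted by more than 30 mm or tipped by more than 0.4 rad (distance of any of dropper_a, dropper_b, bottle_a, bottle_b, bottle_c, beaker, vial from where it was at the start of the episode above 0.03 m or angle between any of dropper_a, dropper_b, bottle_a, bottle_b, bottle_c, beaker, vial's own z axis and vertical above 0.4 rad).
It also fails if it takes over 72 s, if anything falls off the work surface, if the arm or the gripper's body presses on something with over 40 N, if the wrist force passes 120 N, or if a joint passes its speed limit or range.

## Robot

A 7-joint arm with a two-finger parallel gripper is mounted at the origin on the work surface. World frame = base frame: x ahead of the robot, y to its left, z up, the work surface at z = 0. Lengths are in m, angles in rad, forces in N, time in s.
With the tool pointing down it reaches from about 0.4 to 0.875 m from the base axis. Payload 6.5 kg.
Tool frame: the origin (TCP) lies between the finger pads; the fingertips stand bot.tcp_to_tips ahead of it and the grasp point (between the pads) lies 6 mm ahead of it (bot.tcp_to_tips is the distance from the TCP to the fingertips, in m); z points along the fingers, x is the direction in which the jaws open and shut, and the axes are right-handed (so a half turn about z gives the same grasp; the last joint's range is limited). The gripper opens to 88 mm and grips with 3 to 60 N. Pads are 18 mm wide; open, the fingers measure 123 mm over their backs; the gripper's body (75 mm by 187 mm) begins 45 mm behind the grasp point.
Start: joints at [-1.37, 0.536, -0.004, 1.538, 0.003, 1.067, -0.071], TCP at [0.171, 0.627, 0.233] pointing down, gripper open.
Joint ranges: [-2.7, 2.7], [-0.37, 2.16], [-1.27, 1.26], [0.24, 2.4], [-1.31, 4.45], [0.19, 1.91], [-2.76, 2.76]. Speed limits (rad/s): [2.39, 2.39, 3.14, 3.14, 3.14, 3.14, 3.14].

## Interface

Orientations are given as a 3x3 rotation matrix whose columns are the frame's x, y, z axes.
In Python, from bench import sense, eyes, workorder, bot gives the robot as it stands.
- The arm moves only by the tool send_rows, never from a script. Its argument "moves" is a list that holds one entry, the list of rows, each a list of 7 numbers: the turn, a rotation vector about the tool's x, y, z in units of 8 degrees (1.0 is 8 degrees), then the shift along the tool's x, y, z in units of 60 mm (1.0 is 60 mm), then the gripper command: -1 is fully open, 1 is shut, values between are in proportion. A call has exactly 10 rows; each row is the pose to reach, as a shift and turn from the pose commanded when the call began, along the tool's axes at that moment; what a row does not reach only later rows make up. A row lasts 1/8 s, in which the tool goes at most 62.5 mm and 10.7 degrees, less where a joint would pass 70% of its speed; a pose out of reach is approached as far as the arm can. A call with a gripper value outside its range is refused whole. The fingers move at their own pace and stop on an object; "force" is the grip in N (left out, the last holds). Time passes only in rows, so rows that repeat a pose let the fingers close, or fill a call up. It gives the time, the measured TCP pose, the force and the opening at its end, in the units of the state.
- sense(): the state, without advancing time (a new reading comes with each control period).
- eyes.camera(name): name is "side" or "top" or "wrist"; returns a dict with "pixels" (384x512x3 uint8, blue, green, red), "intrinsics" (3x3 intrinsics, pixels), "dist_coeffs" ([k1, k2, p1, p2, k3] as OpenCV has them; the pictures are not rectified), "eye" and "attitude" of the camera in the world. Camera axes: x right, y up, looking along -z (the intrinsics and any distortion apply to the point x, -y, -z); pixel columns grow to the right and rows downward; lengths in m; the calibration is good to about 2 mm. A picture is of the moment at which its call begins. There is no depth.
- workorder.hand_in(): hands the job in, once; it reports no verdict.
The state is a dict: "clock": time; "q": joint angles; "joint_velocities": joint speeds; "effort": joint torques, N m; "ee_pos": TCP position; "tool_rot": TCP orientation; "contact_force": force on the tool from outside, world axes, zero at the start; "torque": the same for the moment, N m; "width": finger opening in m.
Only numpy, scipy, OpenCV 4.12 (cv2) and the standard library are available. Lean on these libraries where they do the work, as an engineer would, in place of code of your own. Each camera call takes 0.05 s, during which the arm holds its last target.

## Working session

There is one attempt and no reset: what is moved stays moved. The work goes in short steps, Python scripts to look and compute and a tool call to move; the robot and the scene stay as the last step left them, time stands still between calls to the robot, and variables do not carry over. Pictures are saved under pics/ and viewed, and the job is handed in when it is done.

Besides the shell and the picture viewer there is one more tool, called by a JSON object that holds its "name" and its "arguments". send_rows: Moves the arm, as the interface text tells. Its arguments: {"type":"object","properties":{"moves":{"type":"array","items":{"type":"array","items":{"type":"array","items":{"type":"number"}}}},"force":{"type":"number"}},"required":["moves"]}

```bash
ls; mkdir -p pics
cat > h.py <<'E'
import numpy as np, cv2, pickle
from bench import sense, eyes, workorder, bot
def snap(n,f):
    c=eyes.camera(n); cv2.imwrite(f'pics/{f}.png',c['pixels']); pickle.dump({k:np.array(v) for k,v in c.items() if k in('pixels','intrinsics','dist_coeffs','eye','attitude')},open(f'pics/{f}.pkl','wb')); return c
def load(f): return pickle.load(open(f'pics/{f}.pkl','rb'))
def ray(c,uv):
    p=cv2.undistortPoints(np.array(uv,float).reshape(-1,1,2),np.array(c['intrinsics']),np.array(c['dist_coeffs'])).reshape(-1,2)
    d=np.c_[p[:,0],-p[:,1],-np.ones(len(p))]@np.array(c['attitude']).T
    return np.array(c['eye']),d
def plane(c,uv,z):
    e,d=ray(c,uv); return e+d*((z-e[2])/d[:,2])[:,None]
def proj(c,P):
    q=(np.array(P,float).reshape(-1,3)-c['eye'])@np.array(c['attitude']); q=q*[1,-1,-1]
    return cv2.projectPoints(q,np.zeros(3),np.zeros(3),np.array(c['intrinsics']),np.array(c['dist_coeffs']))[0].reshape(-1,2)
def tri(c1,u1,c2,u2):
    e1,d1=ray(c1,u1);e2,d2=ray(c2,u2);d1=d1[0];d2=d2[0]
    s=np.linalg.lstsq(np.c_[d1,-d2],e2-e1,rcond=None)[0]
    a=e1+s[0]*d1;b=e2+s[1]*d2
    return (a+b)/2,np.linalg.norm(a-b)
E
python3 - <<'E'
from h import *
for n in('side','top','wrist'):
    c=snap(n,n+'0'); print(n,c['eye'],np.array(c['attitude']).round(3).tolist(),np.array(c['intrinsics']).tolist())
print(sense(), bot.tcp_to_tips)
E
```

```text
pics
side [0.09329997 0.4711005  0.69870941] [[-0.738, 0.402, -0.542], [-0.674, -0.456, 0.581], [-0.014, 0.794, 0.608]] [[404.3424616286946, 0.0, 257.9767072983279], [0.0, 404.3424616286946, 191.1282585642912], [0.0, 0.0, 1.0]]
top [ 0.32172334 -0.0325391   1.43380358] [[-0.026, 0.983, -0.184], [-1.0, -0.025, 0.009], [0.004, 0.184, 0.983]] [[486.88526335779244, 0.0, 252.64532750194587], [0.0, 486.88526335779244, 185.48437478346654], [0.0, 0.0, 1.0]]
wrist [0.0903641  0.64855783 0.38320029] [[0.262, -0.915, -0.307], [0.965, 0.248, 0.084], [-0.001, -0.319, 0.948]] [[295.6782315072801, 0.0, 256.26167091767064], [0.0, 295.6782315072801, 192.09447414681716], [0.0, 0.0, 1.0]]
{'clock': 0.15, 'q': array([-1.3701816 ,  0.53696436, -0.0044009 ,  1.53858877,  0.00259386,
        1.06726601, -0.07119365]), 'joint_velocities': array([ 0.00013622, -0.00294258, -0.00030451, -0.00641007, -0.00039316,
       -0.00050429, -0.00048902]), 'effort': array([ 2.34327432e-03, -5.71332014e+01,  9.92260873e-01, -2.51826847e+01,
       -5.61398396e-02,  1.51975080e-02,  8.99937072e-05]), 'ee_pos': array([0.17128921, 0.62656984, 0.23258108]), 'tool_rot': array([[ 2.63619314e-01,  9.64626772e-01, -2.18411628e-04],
       [ 9.64626030e-01, -2.63619383e-01, -1.20128436e-03],
       [-1.21636860e-03,  1.05996218e-04, -9.99999255e-01]]), 'contact_force': array([0.3562942 , 0.29355038, 0.37447308]), 'torque': array([-0.03378667,  0.03689812,  0.04806143]), 'width': 0.0881208582485023} 0.025
```

View pics/side0.png

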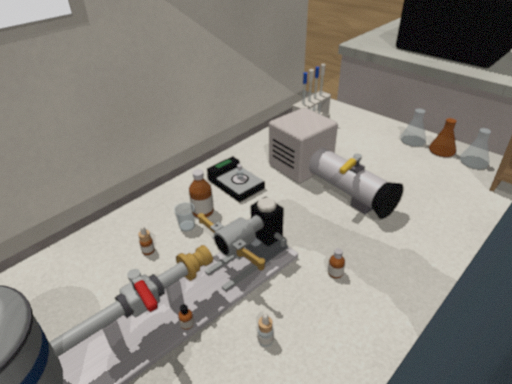

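View pics/top0.png

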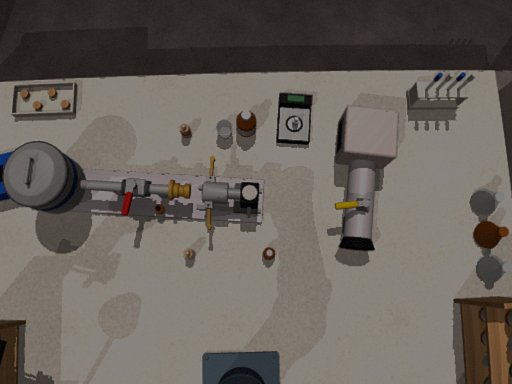

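View pics/wrist0.png

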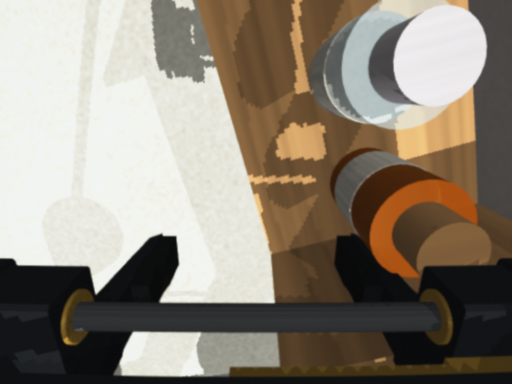

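Run:
```python
from h import *
t=load('top0')['pixels'];s=load('side0')['pixels']
cv2.imwrite('pics/tz1.png',cv2.resize(t[140:250,70:270],None,fx=4,fy=4,interpolation=cv2.INTER_CUBIC))
cv2.imwrite('pics/tz2.png',cv2.resize(t[90:260,310:420],None,fx=3.5,fy=3.5,interpolation=cv2.INTER_CUBIC))
cv2.imwrite('pics/sz1.png',cv2.resize(s[180:340,100:300],None,fx=3.7,fy=3.7,interpolation=cv2.INTER_CUBIC))
```

```text
(no output)
```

View pics/tz1.png

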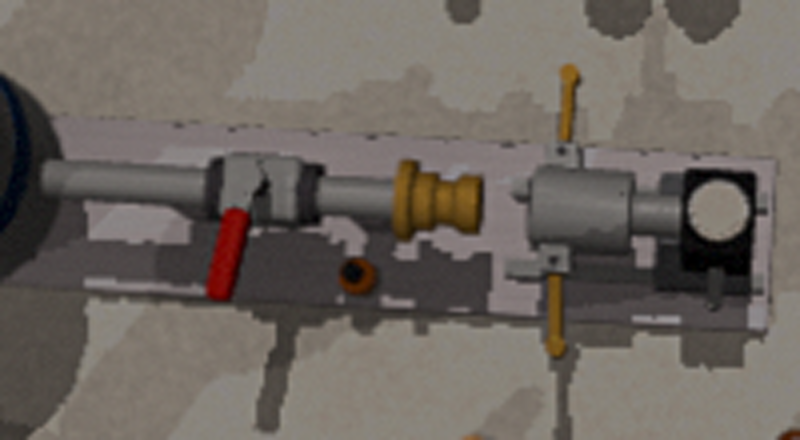

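View pics/tz2.png

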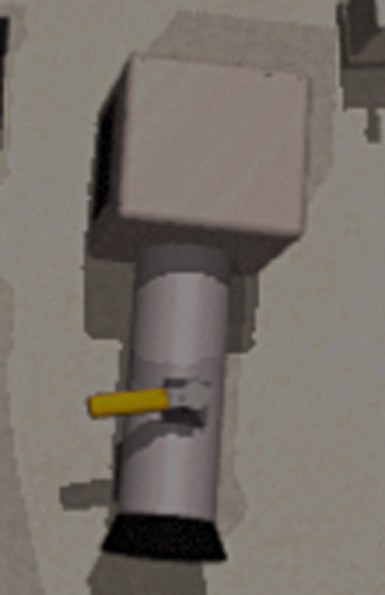

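View pics/sz1.png

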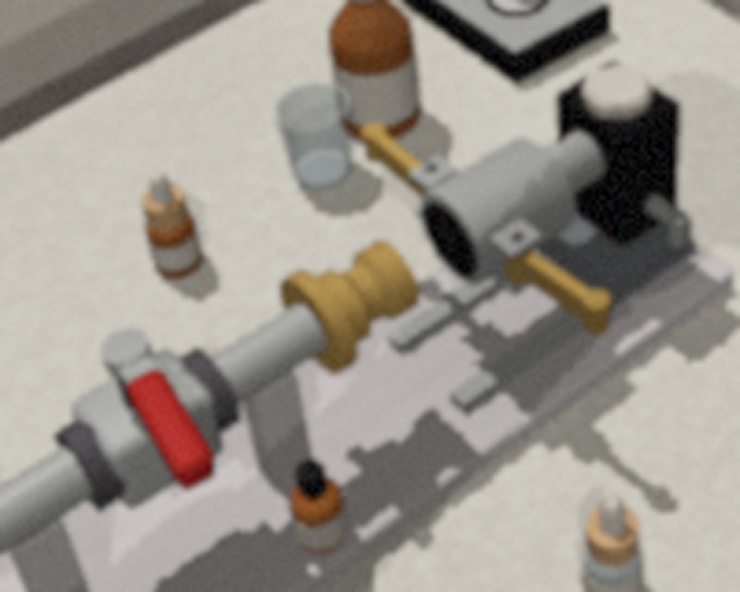

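Run:
```python
from h import *
def masks(c,roi,col):
    hsv=cv2.cvtColor(c['pixels'],cv2.COLOR_BGR2HSV)
    lo,hi={'red':((0,170,60),(8,255,255)),'red2':((172,170,60),(180,255,255)),'yel':((20,170,80),(32,255,255)),'brass':((12,110,70),(26,255,255))}[col]
    m=cv2.inRange(hsv,lo,hi)
    if col=='red': m|=cv2.inRange(hsv,(172,170,60),(180,255,255))
    k=np.zeros_like(m);x0,y0,x1,y1=roi;k[y0:y1,x0:x1]=m[y0:y1,x0:x1]
    cs,_=cv2.findContours(k,cv2.RETR_EXTERNAL,cv2.CHAIN_APPROX_NONE)
    return sorted([x for x in cs if cv2.contourArea(x)>8],key=lambda x:-cv2.contourArea(x))
def ends(cn):
    r=cv2.boxPoints(cv2.minAreaRect(cn)); l=[np.linalg.norm(r[0]-r[1]),np.linalg.norm(r[1]-r[2])]
    return ((r[0]+r[1])/2,(r[2]+r[3])/2) if l[0]<l[1] else ((r[1]+r[2])/2,(r[3]+r[0])/2)
T=load('top0');S=load('side0')
for nm,col,rt,rs,z in(('damper','yel',(310,180,400,230),(320,140,380,190),.139),('valve','red',(100,170,160,230),(110,260,170,320),.174),('brass','brass',(150,140,230,240),(160,190,290,290),.12)):
    for n,c,roi in(('top',T,rt),('side',S,rs)):
        for cn in masks(c,roi,col)[:4]:
            e=ends(cn); print(nm,n,cv2.contourArea(cn),np.round(e,1).tolist(),plane(c,e,z).round(3).tolist())
```

```text
damper top 102.5 [[357.0, 203.1999969482422], [335.20001220703125, 205.89999389648438]] [[0.508, -0.325, 0.139], [0.503, -0.265, 0.139]]
damper side 41.5 [[353.20001220703125, 160.3000030517578], [341.79998779296875, 171.8000030517578]] [[0.499, -0.317, 0.139], [0.492, -0.255, 0.139]]
valve top 111.5 [[128.6999969482422, 191.89999389648438], [123.80000305175781, 214.39999389648438]] [[0.549, 0.284, 0.174], [0.489, 0.296, 0.174]]
valve side 286.0 [[137.8000030517578, 281.8999938964844], [153.6999969482422, 308.3999938964844]] [[0.544, 0.284, 0.174], [0.481, 0.298, 0.174]]
brass top 216.0 [[189.0, 188.5], [168.0, 188.5]] [[0.564, 0.131, 0.12], [0.565, 0.189, 0.12]]
brass top 44.0 [[206.60000610351562, 209.10000610351562], [208.8000030517578, 228.10000610351562]] [[0.506, 0.083, 0.12], [0.454, 0.077, 0.12]]
brass top 42.0 [[212.0, 156.0], [212.0, 174.0]] [[0.654, 0.066, 0.12], [0.603, 0.067, 0.12]]
brass side 508.5 [[209.10000610351562, 252.1999969482422], [181.60000610351562, 268.70001220703125]] [[0.548, 0.128, 0.12], [0.555, 0.191, 0.12]]
brass side 207.5 [[236.5, 251.0], [264.5, 265.0]] [[0.51, 0.09, 0.12], [0.444, 0.08, 0.12]]
brass side 140.0 [[210.0, 194.5], [190.0, 194.5]] [[0.685, 0.002, 0.12], [0.72, 0.033, 0.12]]
brass side 95.0 [[211.8000030517578, 219.39999389648438], [194.5, 220.39999389648438]] [[0.617, 0.058, 0.12], [0.642, 0.085, 0.12]]
```

Run:
```python
from h import *
T=load('top0');S=load('side0')
f=lambda p:np.array(p,float)/4+[70,140]-.375
def show(n,pts,z): print(n,plane(T,f(pts),z).round(4).tolist())
show('pipe',[(80,178),(190,187),(350,196),(405,199),(482,204)],.11)
show('coup',[(530,205),(632,209)],.11)
show('platecorners',[(775,157),(768,330),(60,117),(0,288)],.016)
show('headtop',[(686,170),(752,172),(686,270),(752,274)],.14)
show('farpiv',[(563,151)],.135); show('nearpiv',[(553,260)],.135)
show('valve',[(244,180)],.17)
g=lambda p:np.array(p,float)/3.5+[310,90]-.36
print('damp',plane(T,g([(190,397),(128,406)]),.13).round(4).tolist())
print('duct axis',plane(T,g([(180,262),(167,515)]),.095).round(4).tolist())
print('mouth',plane(T,g([(113,513),(215,518)]),.055).round(4).tolist())
print('box',plane(T,g([(134,58),(306,75),(302,237),(120,215)]),.153).round(4).tolist())
```

```text
pipe [[0.5854, 0.4117, 0.11], [0.577, 0.3331, 0.11], [0.5678, 0.2206, 0.11], [0.5647, 0.1822, 0.11], [0.5598, 0.1288, 0.11]]
coup [[0.5582, 0.0955, 0.11], [0.5536, 0.0251, 0.11]]
platecorners [[0.6066, -0.0776, 0.016], [0.4778, -0.0686, 0.016], [0.6514, 0.4604, 0.016], [0.5223, 0.5015, 0.016]]
headtop [[0.5742, -0.0132, 0.14], [0.5717, -0.0578, 0.14], [0.5059, -0.0117, 0.14], [0.5021, -0.0558, 0.14]]
farpiv [[0.5905, 0.0704, 0.135]]
nearpiv [[0.5157, 0.0779, 0.135]]
valve [[0.5692, 0.2803, 0.17]]
damp [[0.5095, -0.346, 0.13], [0.5038, -0.2969, 0.13]]
duct axis [[0.6253, -0.3539, 0.095], [0.421, -0.3299, 0.095]]
mouth [[0.427, -0.2946, 0.055], [0.4203, -0.3782, 0.055]]
box [[0.7794, -0.3151, 0.153], [0.7629, -0.4531, 0.153], [0.63, -0.4381, 0.153], [0.6508, -0.2953, 0.153]]
```

{"name": "send_rows", "arguments": {"moves": [[[0, 0, -0.12, -0.74, 0.63, -0.2, 1], [0, 0, -0.24, -1.48, 1.26, -0.4, 1], [0, 0, -0.36, -2.21, 1.9, -0.6, 1], [0, 0, -0.48, -2.95, 2.53, -0.8, 1], [0, 0, -0.6, -3.69, 3.16, -1, 1], [0, 0, -0.72, -4.43, 3.79, -1.1, 1], [0, 0, -0.84, -5.17, 4.42, -1.1, 1], [0, 0, -0.96, -5.9, 5.06, -1.1, 1], [0, 0, -1.08, -6.64, 5.69, -1.1, 1], [0, 0, -1.2, -7.38, 6.32, -1.1, 1]]], "force": 30}}

```text
clock: 1.4
ee_pos: [0.4209, 0.0981, 0.2994]
tool_rot: [[0.098, 0.995, 0.0], [0.995, -0.098, 0.0], [0.0, 0.0, -1.0]]
contact_force: [1.7, -0.0, -0.2]
width: 0.0009
```

Run:
```python
from h import *
s=sense();print(s['clock'],s['ee_pos'],s['tool_rot'].round(3).tolist(),s['contact_force'],s['width'],s['q'].round(2))
c=snap('wrist','w1');print(c['eye'])
snap('top','top1')
```

```text
1.4 [0.42087046 0.09810655 0.29935512] [[0.098, 0.995, 0.0], [0.995, -0.098, 0.0], [0.0, 0.0, -1.0]] [ 1.70138349 -0.03618372 -0.18508501] 0.0008612514167456035 [-0.65  0.07  0.33  2.02 -0.03  1.06  1.17]
[0.33732511 0.106161   0.45009364]
```

View pics/w1.png

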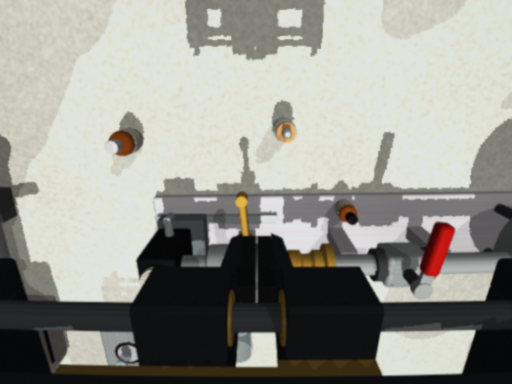

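View pics/top1.png

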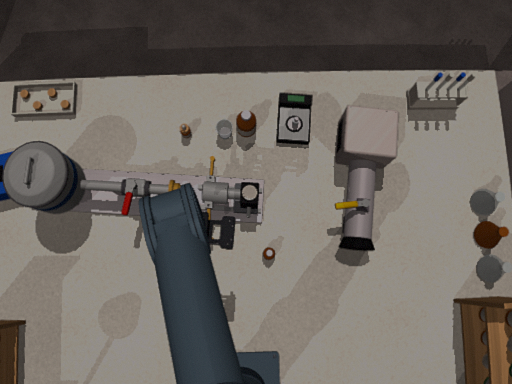

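Run:
```python
from h import *
T=load('top0');S=load('side0');W=load('w1')
print('cam tip',tri(W,(241,201),T,(208.3,226.5)))
print('red tip',tri(W,(443,226),T,(123.8,214.0)))
print('red tip WS',tri(W,(443,226),S,(154,305)))
print('red base',tri(W,(431,274),T,(128.7,192)))
print('damp tip TS',tri(T,(335.2,205.5),S,(341.8,171)),'base',tri(T,(357,203.2),S,(353.5,160)))
print('red plane W',plane(W,[(443,226),(431,274),(423,287)],.174).round(4).tolist())
print('plate edge W',plane(W,[(156,194),(400,190),(510,191)],.016).round(4).tolist())
print('bottle tops',plane(W,[(348,214),(286,131),(112,148)],.06).round(3).tolist())
print('black head W left-lower edge top', plane(W,[(137,262),(160,228)],.14).round(4).tolist())
```

```text
cam tip (array([0.45734395, 0.07763611, 0.12170131]), np.float64(0.0021206411868567353))
red tip (array([0.49366142, 0.29910872, 0.15768064]), np.float64(0.0030288040357222498))
red tip WS (array([0.489918  , 0.29183308, 0.16733544]), np.float64(0.0008479755380068569))
red base (array([0.5504364 , 0.28619676, 0.16490911]), np.float64(0.00030005923733255707))
damp tip TS (array([ 0.50268359, -0.2678911 ,  0.13022061]), np.float64(0.005184847166760904)) base (array([ 0.50700539, -0.32783815,  0.13127821]), np.float64(0.005566037435743756))
red plane W [[0.4859, 0.2872, 0.174], [0.5437, 0.2803, 0.174], [0.5601, 0.2729, 0.174]]
plate edge W [[0.4707, -0.0632, 0.016], [0.5012, 0.3158, 0.016], [0.5203, 0.4938, 0.016]]
bottle tops [[0.514, 0.222, 0.06], [0.388, 0.141, 0.06], [0.387, -0.092, 0.06]]
black head W left-lower edge top [[0.5161, -0.056, 0.14], [0.4741, -0.0188, 0.14]]
```

{"name": "send_rows", "arguments": {"moves": [[[0, 0, 0, -0.8, 0.38, 0.1, 1], [0, 0, 0, -1.7, 0.8, 0.3, 1], [0, 0, 0, -2.6, 1.23, 0.5, 1], [0, 0, 0, -3.5, 1.65, 0.7, 1], [0, 0, 0, -4.4, 2.08, 0.8, 1], [0, 0, 0, -5.3, 2.5, 0.9, 1], [0, 0, 0, -6.27, 2.96, 1.0, 1], [0, 0, 0, -6.27, 2.96, 1.0, 1], [0, 0, 0, -6.27, 2.96, 1.8, 1], [0, 0, 0, -6.27, 2.96, 2.66, 1]]]}}

```text
clock: 2.75
ee_pos: [0.5609, -0.2902, 0.1389]
tool_rot: [[0.098, 0.995, 0.002], [0.995, -0.098, 0.001], [0.001, 0.002, -1.0]]
contact_force: [0.8, 0.3, 0.4]
width: 0.0005
```

Run:
```python
from h import *
c=snap('wrist','w2');snap('side','s2')
```

```text
(no output)
```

View pics/w2.png

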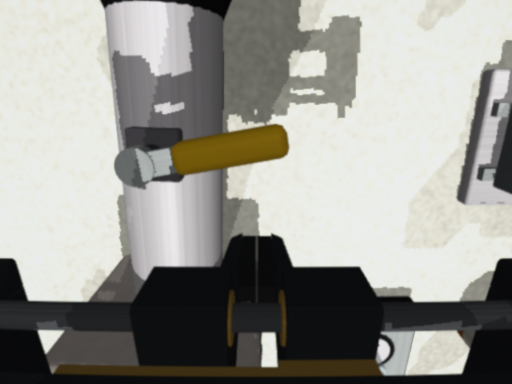

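View pics/s2.png

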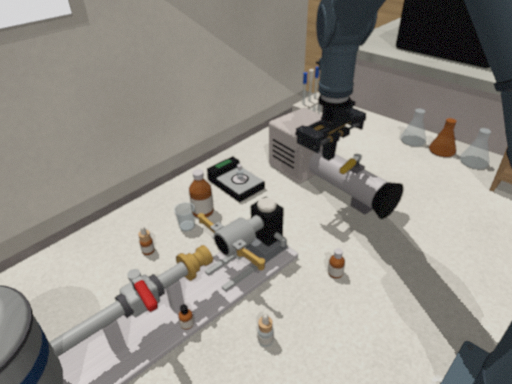

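{"name": "send_rows", "arguments": {"moves": [[[0, 0, 0, 0, -0.3, 0, 1], [0, 0, 0, 0.02, -0.55, 0, 1], [0, 0, 0, 0.03, -0.7, 0, 1], [0, 0, 0, 0.05, -0.87, 0, 1], [0, 0, 0, 0.02, -1.02, 0, 1], [0, 0, 0, 0, -1.17, 0, 1], [0, 0, 0, -0.08, -1.31, 0, 1], [0, 0, 0, -0.17, -1.45, 0, 1], [0, 0, 0, -0.27, -1.55, 0, 1], [0, 0, 0, -0.38, -1.65, 0, 1]]]}}

```text
clock: 4.1
ee_pos: [0.4587, -0.3055, 0.1397]
tool_rot: [[0.099, 0.995, 0.0], [0.995, -0.099, -0.0], [-0.0, 0.0, -1.0]]
contact_force: [-0.0, -0.7, -0.6]
width: 0.0002
```

Run:
```python
from h import *
c=snap('wrist','w3');print(sense()['contact_force'])
```

```text
[-1.67767832 -1.1928648  -0.7987206 ]
```

View pics/w3.png

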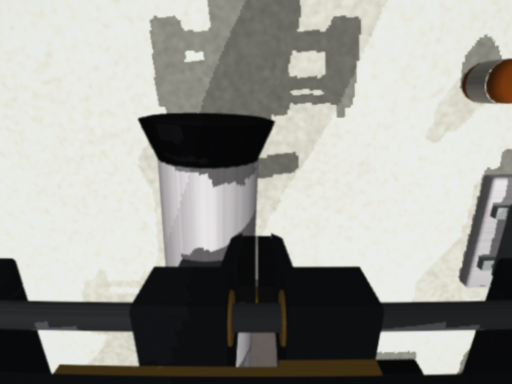

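{"name": "send_rows", "arguments": {"moves": [[[0, 0, 0, -0.08, -0.05, 0, 1], [0, 0, 0, -0.16, -0.09, 0, 1], [0, 0, 0, -0.24, -0.12, 0, 1], [0, 0, 0, -0.28, -0.12, 0, 1], [0, 0, 0, -0.31, -0.12, 0, 1], [0, 0, 0, -0.34, -0.12, 0, 1], [0, 0, 0, -0.34, -0.12, 0, 1], [0, 0, 0, -0.34, -0.12, 0, 1], [0, 0, 0, -0.34, -0.12, 0, 1], [0, 0, 0, -0.34, -0.12, 0, 1]]]}}

```text
clock: 5.4
ee_pos: [0.45, -0.3245, 0.1396]
tool_rot: [[0.099, 0.995, 0.0], [0.995, -0.099, -0.0], [-0.0, 0.0, -1.0]]
contact_force: [0.4, 0.1, -0.2]
width: 0.0002
```

Run:
```python
from h import *
c=snap('side','s3');print(sense()['contact_force'])
im=cv2.resize(c['pixels'][80:260,260:440],None,fx=3,fy=3);cv2.imwrite('pics/s3z.png',im)
```

```text
[ 0.26508385  0.43211995 -0.14652184]
```

View pics/s3z.png

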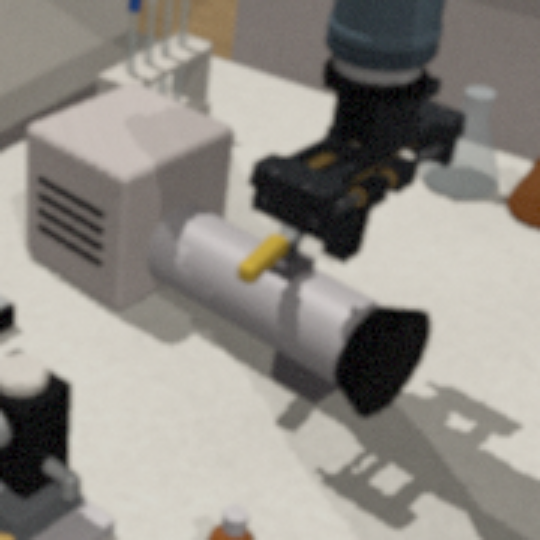

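Run:
```python
from h import *
S=load('s3')
for p in ([.45,-.3245,.115],[.45,-.3245,.14],[.509,-.35,.139],[.503,-.268,.13]): 
    u=proj(S,p)[0]; print(p,u.round(1),((u-[260,80])*3).round(0))
W=load('w2'); print(W['eye'],proj(W,[.561,-.29,.114]),proj(W,[[.5027,-.268,.139],[.507,-.328,.139],[.509,-.35,.139]]).round(0).tolist())
print(plane(W,[(285,140),(173,158),(135,165)],.139), plane(load('w2'),[(285,140),(135,165)],.11))
T=load('top0');print('TW',tri(T,(335.2,205.5),W,(286,135)),tri(T,(357,203.2),W,(174,155)))
```

```text
[0.45, -0.3245, 0.115] [370.6 174.1] [332. 282.]
[0.45, -0.3245, 0.14] [372.2 165.7] [337. 257.]
[0.509, -0.35, 0.139] [356.8 153.5] [290. 220.]
[0.503, -0.268, 0.13] [340.6 170.8] [242. 272.]
[ 0.47719118 -0.28234244  0.28947142] [[256.49569748 228.06014771]] [[289.0, 142.0], [174.0, 162.0], [134.0, 169.0]]
[[ 0.50149099 -0.26976861  0.139     ]
 [ 0.50510692 -0.32813411  0.139     ]
 [ 0.50679241 -0.34873147  0.139     ]] [[ 0.50617423 -0.26734528  0.11      ]
 [ 0.51249739 -0.36152647  0.11      ]]
TW (array([ 0.50355931, -0.26777434,  0.12386129]), np.float64(0.0046327353752444)) (array([ 0.50515714, -0.32472172,  0.14430092]), np.float64(0.005365963801483452))
```

Run:
```python
from h import *
S=load('s3')
cv2.imwrite('pics/s3zz.png',cv2.resize(S['pixels'][110:190,320:420],None,fx=7,fy=7,interpolation=cv2.INTER_CUBIC))
for z in(.115,.125,.135,.145,.155,.18):
  print(z,((proj(S,[[.45,-.3245,z],[.45+.0,-.3245+.017,z],[.45,-.3245-.017,z]])-[320,110])*7).round(0).tolist())
W=load('w3')
cv2.imwrite('pics/w3zz.png',cv2.resize(W['pixels'][200:300,200:320],None,fx=6,fy=6,interpolation=cv2.INTER_CUBIC))
s=np.array([.4587,-.3055,0]);R=np.array([[.099,.995],[.995,-.099]])
for z in(.115,.125,.135,.145,.155,.18):
  P=[np.r_[s[:2]+R@np.array(d),z] for d in((0,-.009),(-.0175,-.009),(.0175,-.009),(0,0))]
  print(z,((proj(W,P)-[200,200])*6).round(0).tolist())
```

```text
0.115 [[354.0, 448.0], [329.0, 469.0], [378.0, 428.0]]
0.125 [[359.0, 425.0], [334.0, 446.0], [383.0, 405.0]]
0.135 [[363.0, 402.0], [338.0, 422.0], [387.0, 382.0]]
0.145 [[368.0, 378.0], [343.0, 399.0], [392.0, 358.0]]
0.155 [[372.0, 354.0], [347.0, 375.0], [397.0, 334.0]]
0.18 [[384.0, 293.0], [358.0, 313.0], [409.0, 273.0]]
0.115 [[336.0, 93.0], [173.0, 93.0], [499.0, 93.0], [336.0, 169.0]]
0.125 [[336.0, 131.0], [164.0, 131.0], [508.0, 131.0], [336.0, 211.0]]
0.135 [[336.0, 174.0], [155.0, 174.0], [517.0, 174.0], [336.0, 257.0]]
0.145 [[336.0, 222.0], [144.0, 222.0], [528.0, 222.0], [336.0, 309.0]]
0.155 [[336.0, 276.0], [133.0, 276.0], [540.0, 276.0], [336.0, 367.0]]
0.18 [[336.0, 445.0], [95.0, 444.0], [577.0, 445.0], [336.0, 548.0]]
```

View pics/s3zz.png

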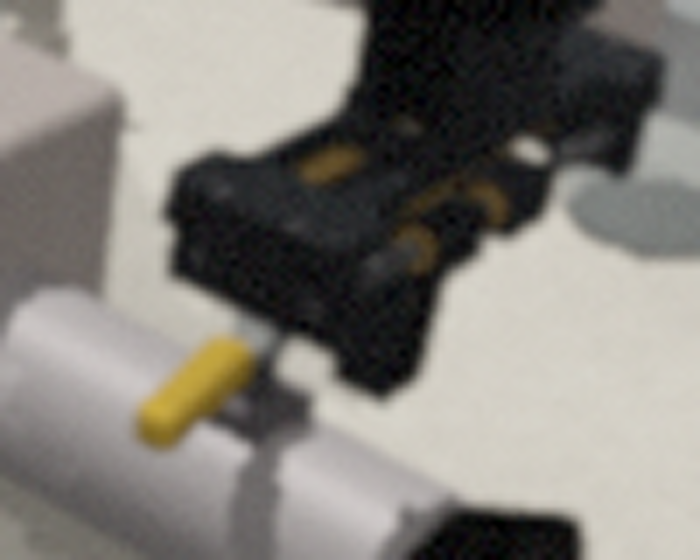

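View pics/w3zz.png

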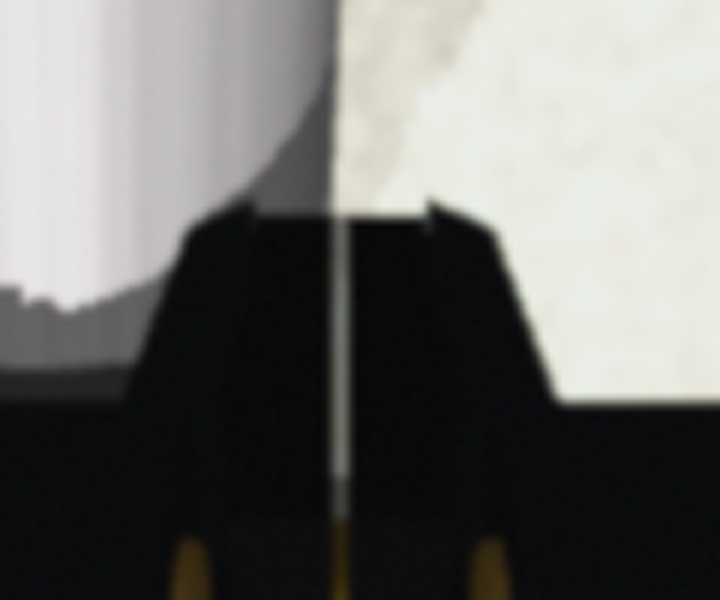

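{"name": "send_rows", "arguments": {"moves": [[[0, 0, 0, 0, 0, -0.4, 1], [0, 0, 0, 0, 0, -0.8, 1], [0, 0, 0, 0.36, 0.88, -0.8, 1], [0, 0, 0, 0.72, 1.77, -0.8, 1], [0, 0, 0, 0.72, 1.77, -0.8, 1], [0, 0, 0, 0.72, 1.77, -0.3, 1], [0, 0, 0, 0.72, 1.77, 0.25, 1], [0, 0, 0, 0.72, 1.77, 0.25, 1], [0, 0, 0, 0.72, 1.47, 0.25, 1], [0, 0, 0, 0.74, 1.22, 0.25, 1]]]}}

```text
clock: 6.7
ee_pos: [0.5268, -0.2886, 0.1262]
tool_rot: [[0.1, 0.995, 0.001], [0.995, -0.1, -0.001], [-0.001, 0.001, -1.0]]
contact_force: [0.6, 0.5, -0.1]
width: 0.0005
```

Run:
```python
from h import *
c=snap('side','s4');print(sense()['contact_force'])
im=cv2.resize(c['pixels'][80:260,260:440],None,fx=3,fy=3);cv2.imwrite('pics/s4z.png',im)
```

```text
[-0.78996137  1.1258375   0.01531147]
```

View pics/s4z.png

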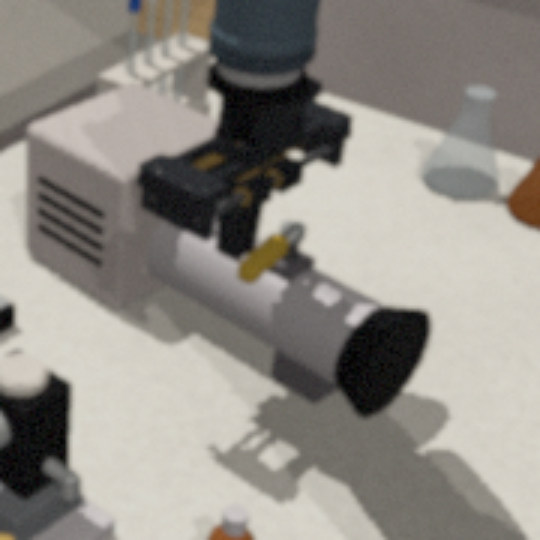

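{"name": "send_rows", "arguments": {"moves": [[[0, 0, 0, 0.01, -0.15, 0.07, 1], [0, 0, 0, 0.03, -0.32, 0.1, 1], [0, 0, 0, 0, -0.47, 0.1, 1], [0, 0, 0, -0.02, -0.62, 0.1, 1], [0, 0, 0, -0.1, -0.76, 0.1, 1], [0, 0, 0, -0.19, -0.9, 0.1, 1], [0, 0, 0, -0.29, -1.0, 0.1, 1], [0, 0, 0, -0.4, -1.1, 0.1, 1], [0, 0, 0, -0.48, -1.15, 0.1, 1], [0, 0, 0, -0.56, -1.2, 0.1, 1]]]}}

```text
clock: 8.0
ee_pos: [0.4519, -0.3141, 0.1185]
tool_rot: [[0.099, 0.995, -0.0], [0.995, -0.099, 0.0], [0.0, -0.0, -1.0]]
contact_force: [2.0, 1.8, 0.6]
width: 0.0007
```

Run:
```python
from h import *
c=snap('side','s5');print(sense()['contact_force'])
im=cv2.resize(c['pixels'][80:260,260:440],None,fx=3,fy=3);cv2.imwrite('pics/s5z.png',im)
```

```text
[ 1.67737558  1.16452523 -0.77078001]
```

View pics/s5z.png

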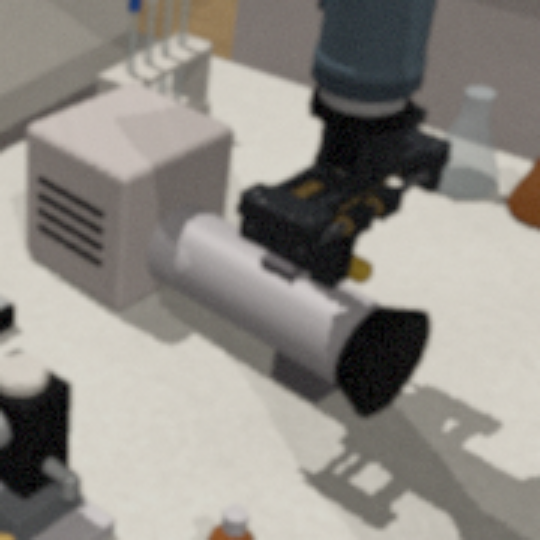

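{"name": "send_rows", "arguments": {"moves": [[[0, 0, 0, -0.06, 0, 0, 1], [0, 0, 0, -0.12, 0, 0, 1], [0, 0, 0, -0.17, 0, 0, 1], [0, 0, 0, -0.2, 0, 0, 1], [0, 0, 0, -0.23, 0, 0, 1], [0, 0, 0, -0.26, 0, 0, 1], [0, 0, 0, -0.28, 0, 0, 1], [0, 0, 0, -0.3, 0, 0, 1], [0, 0, 0, -0.3, 0, 0, 1], [0, 0, 0, -0.3, 0, 0, 1]]]}}

```text
clock: 9.3
ee_pos: [0.4505, -0.321, 0.118]
tool_rot: [[0.094, 0.996, -0.005], [0.995, -0.094, 0.018], [0.017, -0.007, -1.0]]
contact_force: [-3.5, 29.7, 21.6]
width: 0.001
```

{"name": "send_rows", "arguments": {"moves": [[[0, 0, 0, 0.15, 0, 0, 1], [0, 0, 0, 0.3, 0, 0, 1], [0, 0, 0, 0.6, 0, -0.4, 1], [0, 0, 0, 0.6, 0, -1, 1], [0, 0, 0, 0.6, 0, -1.8, 1], [0, 0, 0, 0.6, 0, -2, 1], [0, 0, 0, 1, 0.0, -2, 1], [0, 0, 0, 1.5, 0, -2, 1], [0, 0, 0, 2, 0, -2, 1], [0, 0, 0, 2, 0, -2, 1]]]}}

```text
clock: 10.55
ee_pos: [0.4625, -0.2104, 0.2378]
tool_rot: [[0.096, 0.995, -0.001], [0.995, -0.096, 0.001], [0.001, -0.001, -1.0]]
contact_force: [0.6, -0.5, -0.0]
width: 0.0003
```

Run:
```python
from h import *
c=snap('side','s6');t=snap('top','t6')
im=cv2.resize(c['pixels'][80:260,260:440],None,fx=3,fy=3);im2=cv2.resize(t['pixels'][100:280,290:420],None,fx=3,fy=3);cv2.imwrite('pics/s6z.png',np.hstack([im,im2])[:, :800])
```

View pics/s6z.png

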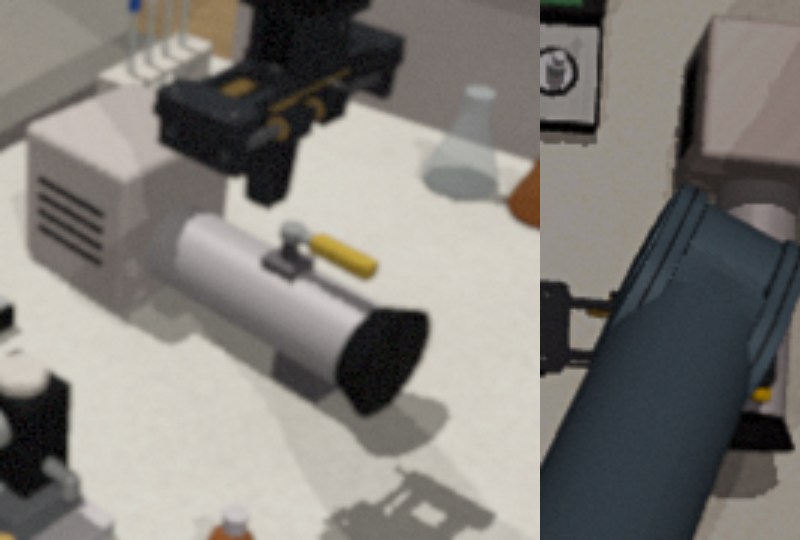

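{"name": "send_rows", "arguments": {"moves": [[[0, 0, 0, 0.5, 0.3, 0, 1], [0, 0, 0, 1, 0.6, 0, 1], [0, 0, 0, 1.5, 0.9, 0, 1], [0, 0, 0, 2, 1.07, 0, 1], [0, 0, 0, 2, 1.07, 0, 1], [0, 0, 0, 2, 1.07, 0.6, 1], [0, 0, 0, 2, 1.07, 1.2, 1], [0, 0, 0, 2, 1.07, 1.88, 1], [0, 0, 0, 2, 1.07, 1.88, 1], [0, 0, 0, 2.1, 1.07, 1.88, 1]]]}}

```text
clock: 11.9
ee_pos: [0.5392, -0.0953, 0.1271]
tool_rot: [[0.102, 0.995, 0.001], [0.995, -0.102, -0.001], [-0.001, 0.002, -1.0]]
contact_force: [-0.3, -1.4, 0.7]
width: 0.0005
```

Run:
```python
from h import *
c=snap('side','s7');t=snap('top','t7');w=snap('wrist','w7')
S6=load('s6');f=lambda p:np.array(p,float)/3+[260,80]-.33
p=plane(S6,f([(368,265),(320,240)]),.137);d=p[0]-p[1];print(p,np.arctan2(d[1],-d[0]))
im=cv2.resize(c['pixels'][140:300,180:340],None,fx=3,fy=3);cv2.imwrite('pics/s7z.png',im)
```

```text
[[ 0.42826232 -0.33619139  0.137     ]
 [ 0.47685283 -0.34340379  0.137     ]] 0.1473562608712081
```

View pics/s7z.png

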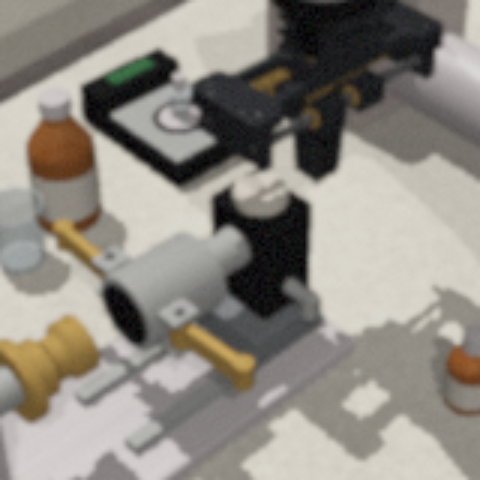

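View pics/t7.png

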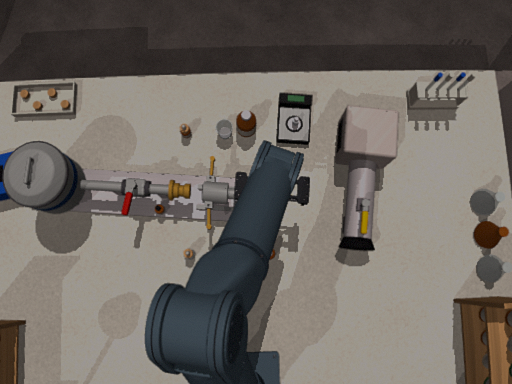

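View pics/w7.png

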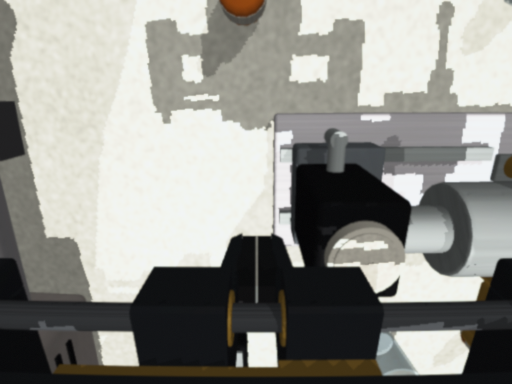

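{"name": "send_rows", "arguments": {"moves": [[[0, 0, 0, 0.12, 0, 0, 1], [0, 0, 0, 0.24, 0, 0, 1], [0, 0, 0, 0.36, 0, 0, 1], [0, 0, 0, 0.48, 0, 0, 1], [0, 0, 0, 0.6, 0, 0, 1], [0, 0, 0, 0.72, 0, 0, 1], [0, 0, 0, 0.84, 0, 0, 1], [0, 0, 0, 0.92, 0, 0, 1], [0, 0, 0, 1.0, 0, 0, 1], [0, 0, 0, 1.0, 0, 0, 1]]]}}

```text
clock: 13.3
ee_pos: [0.5442, -0.0351, 0.1261]
tool_rot: [[0.1, 0.995, -0.001], [0.995, -0.1, -0.002], [-0.002, -0.0, -1.0]]
contact_force: [-1.9, -4.4, 3.2]
width: 0.0002
```

Run:
```python
from h import *
c=snap('side','s8')
im=cv2.resize(c['pixels'][140:300,180:340],None,fx=3,fy=3);cv2.imwrite('pics/s8z.png',im)
```

```text
(no output)
```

View pics/s8z.png

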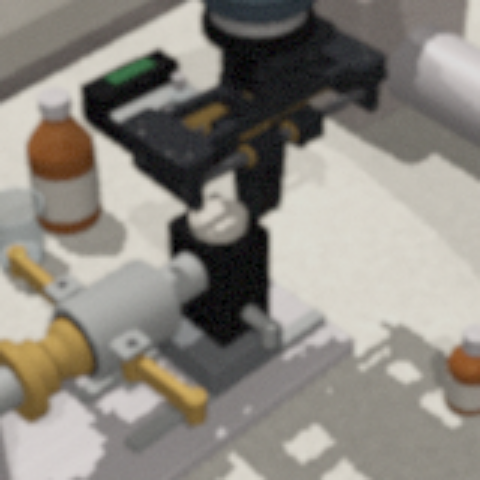

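{"name": "send_rows", "arguments": {"moves": [[[0, 0, 0, 0.08, 0, 0, 1], [0, 0, 0, 0.14, 0, 0, 1], [0, 0, 0, 0.2, 0, 0, 1], [0, 0, 0, 0.26, 0, 0, 1], [0, 0, 0, 0.3, 0, 0, 1], [0, 0, 0, 0.34, 0, 0, 1], [0, 0, 0, 0.36, 0, 0, 1], [0, 0, 0, 0.38, 0, 0, 1], [0, 0, 0, 0.4, 0, 0, 1], [0, 0, 0, 0.4, 0, 0, 1]]]}}

```text
clock: 14.6
ee_pos: [0.5462, -0.0119, 0.1261]
tool_rot: [[0.1, 0.995, -0.001], [0.995, -0.1, -0.003], [-0.003, -0.001, -1.0]]
contact_force: [-2.6, -6.3, 4.0]
width: 0.0
```

{"name": "send_rows", "arguments": {"moves": [[[0, 0, 0, 0.06, 0, 0, 1], [0, 0, 0, 0.1, 0, 0, 1], [0, 0, 0, 0.14, 0, 0, 1], [0, 0, 0, 0.18, 0, 0, 1], [0, 0, 0, 0.22, 0, 0, 1], [0, 0, 0, 0.25, 0, 0, 1], [0, 0, 0, 0.28, 0, 0, 1], [0, 0, 0, 0.3, 0, 0, 1], [0, 0, 0, 0.3, 0, 0, 1], [0, 0, 0, 0.3, 0, 0, 1]]]}}

```text
clock: 15.85
ee_pos: [0.5471, -0.0011, 0.1262]
tool_rot: [[0.105, 0.994, -0.002], [0.994, -0.105, -0.01], [-0.01, -0.001, -1.0]]
contact_force: [-5.4, -21.5, 7.5]
width: 0.0003
```

Run:
```python
from h import *
c=snap('side','s9')
im=cv2.resize(c['pixels'][140:300,180:340],None,fx=3,fy=3);cv2.imwrite('pics/s9z.png',im)
```

```text
(no output)
```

View pics/s9z.png

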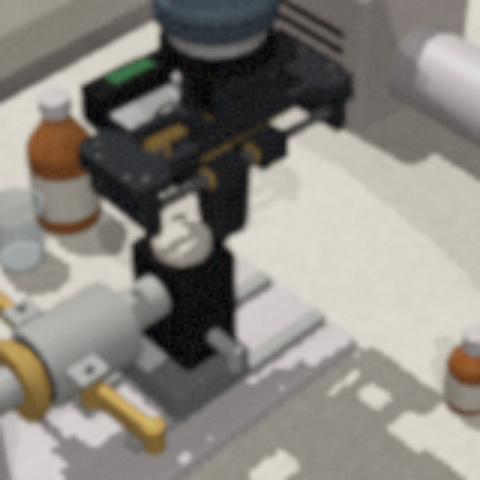

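{"name": "send_rows", "arguments": {"moves": [[[0, 0, 0, 0, 0, 0, 1], [0, 0, 0, -0.3, 0, 0, 1], [0, 0, 0, -0.4, 0, -0.5, 1], [0, 0, 0, -0.4, 0, -1.3, 1], [0, 0, 0, 0, -0.5, -2, 1], [0, 0, 0, 0.6, -1.1, -2.6, 1], [0, 0, 0, 1.3, -1.8, -2.9, 1], [0, 0, 0, 1.9, -2.5, -2.9, 1], [0, 0, 0, 2.2, -2.7, -2.9, 1], [0, 0, 0, 2.2, -2.7, -2.9, 1]]]}}

```text
clock: 17.15
ee_pos: [0.3998, 0.1572, 0.3]
tool_rot: [[0.095, 0.996, 0.0], [0.996, -0.095, 0.001], [0.001, 0.0, -1.0]]
contact_force: [0.7, -0.4, -0.4]
width: 0.001
```

Run:
```python
from h import *
c=snap('side','s10');c=snap('wrist','w10');c=snap('top','t10')
```

```text
(no output)
```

View pics/w10.png

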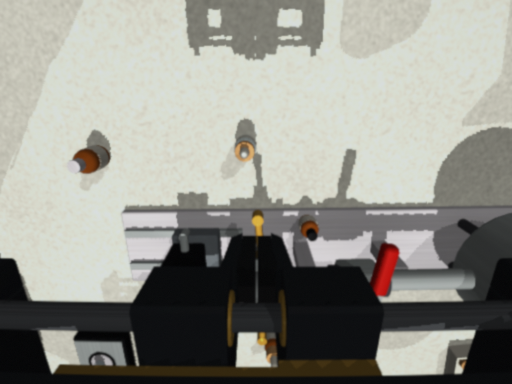

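View pics/t10.png

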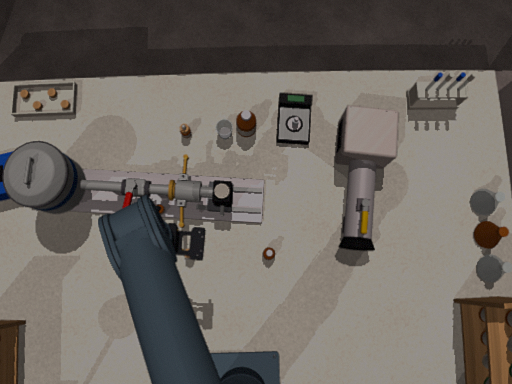

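View pics/s10.png

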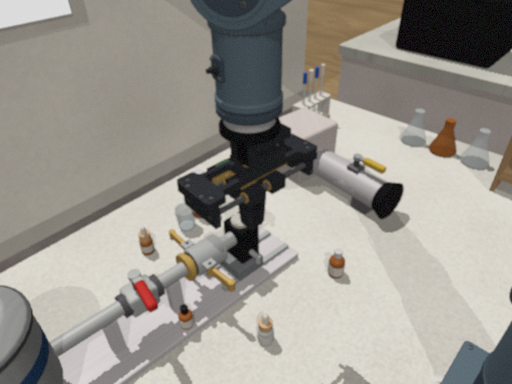

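Run:
```python
from h import *
S,T,W=load('s10'),load('t10'),load('w10')
for n,c in(('s',S),('t',T)):
    x0,y0,x1,y1=(160,220,250,300) if n=='s' else (160,145,240,240)
    cv2.imwrite(f'pics/z10{n}.png',cv2.resize(c['pixels'][y0:y1,x0:x1],None,fx=7,fy=7,interpolation=cv2.INTER_CUBIC))
print('near tip',plane(W,(257,217),.12),plane(S,(230,284),.12),plane(T,(181.8,228),.12))
print('far tip',plane(S,(172,234),.12),plane(T,(185.5,156),.12))
```

```text
near tip [[0.45982011 0.15123268 0.12      ]] [[0.4605026  0.15613474 0.12      ]] [[0.45576002 0.1505968  0.12      ]]
far tip [[0.64455276 0.14420993 0.12      ]] [[0.65617196 0.14026571 0.12      ]]
```

View pics/z10s.png

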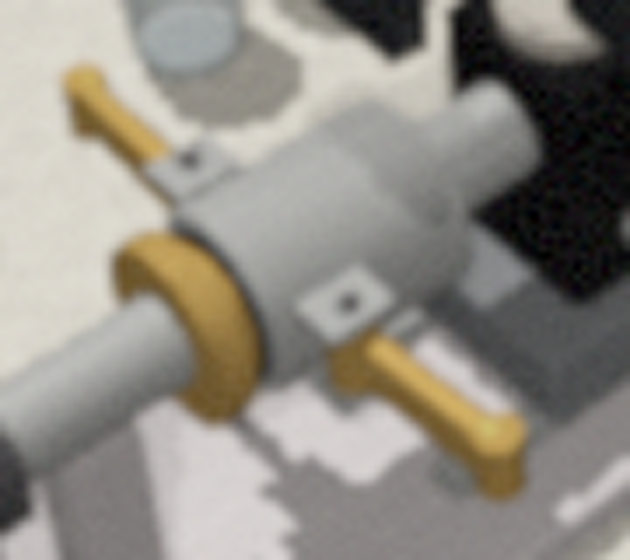

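View pics/z10t.png

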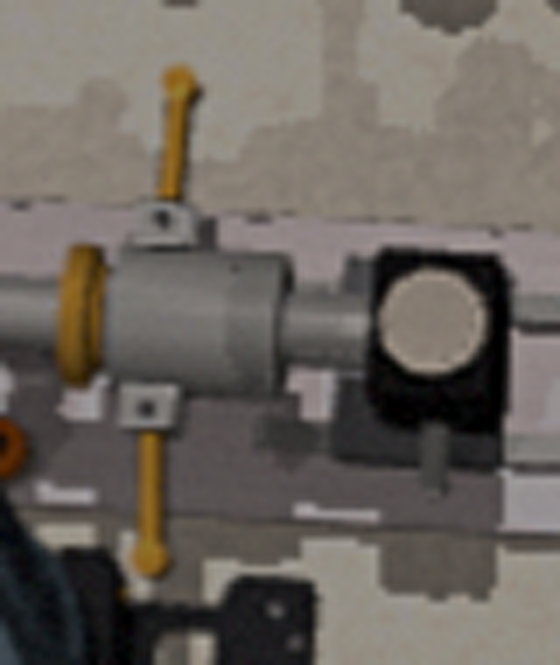

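Run:
```python
from h import *
S,T,W=load('s10'),load('t10'),load('w10')
a=np.array([(148,408),(163,218)])/7+[160,145]-.4
b=np.array([(350,302),(190,160)])/7+[160,220]-.4
print(plane(T,a,.13),plane(S,b,.13))
print([tri(T,a[i],S,b[i]) for i in(0,1)])
tipT=np.array([(150,560),(180,78)])/7+[160,145]-.4; tipS=np.array([(500,432),(85,78)])/7+[160,220]-.4
print([tri(T,tipT[i],S,tipS[i]) for i in(0,1)])
```

```text
[[0.52307599 0.15197542 0.13      ]
 [0.59811164 0.14612522 0.13      ]] [[0.5191117  0.15164475 0.13      ]
 [0.59345227 0.14553623 0.13      ]]
[(array([0.52217748, 0.15123659, 0.12781421]), np.float64(0.0031725730861678846)), (array([0.59721346, 0.14516122, 0.1276484 ]), np.float64(0.003685329934568084))]
[(array([0.4639454 , 0.15175426, 0.12108435]), np.float64(0.0024704890991495785)), (array([0.65541184, 0.13927157, 0.11949189]), np.float64(0.004394294266092828))]
```

{"name": "send_rows", "arguments": {"moves": [[[0, 0, 1.25, 0.1, 0.15, 0.1, 1], [0, 0, 2.5, 0.2, 0.3, 0.3, 1], [0, 0, 3.75, 0.3, 0.45, 0.5, 1], [0, 0, 5, 0.4, 0.6, 0.7, 1], [0, 0, 6.25, 0.5, 0.75, 0.9, 1], [0, 0, 7.5, 0.6, 0.9, 1.1, 1], [0, 0, 8.75, 0.7, 1.05, 1.3, 1], [0, 0, 10, 0.8, 1.18, 1.5, 1], [0, 0, 11.16, 0.83, 1.18, 1.67, 1], [0, 0, 11.16, 0.83, 1.18, 1.67, 1]]]}}

```text
clock: 18.55
ee_pos: [0.4763, 0.1967, 0.1989]
tool_rot: [[0.996, -0.087, -0.001], [-0.087, -0.996, -0.002], [-0.001, 0.002, -1.0]]
contact_force: [0.6, -0.0, -0.4]
width: 0.0005
```

Run:
```python
from h import *
c=snap('wrist','w11');print(sense()['q'].round(2))
```

```text
[-0.96  0.4   0.61  1.95 -0.29  0.88 -0.29]
```

View pics/w11.png

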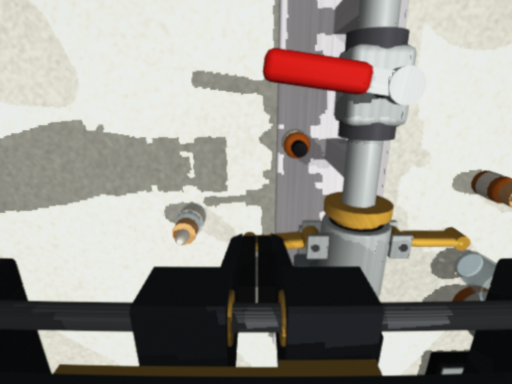

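{"name": "send_rows", "arguments": {"moves": [[[0, 0, 0, 0, 0, 0.7, 1], [0, 0, 0, 0, 0, 1.44, 1], [0, 0, 0, 0, 0, 1.44, 1], [0, 0, 0, -0.02, 0.25, 1.44, 1], [0, 0, 0, -0.04, 0.45, 1.44, 1], [0, 0, 0, -0.06, 0.6, 1.44, 1], [0, 0, 0, -0.08, 0.73, 1.44, 1], [0, 0, 0, -0.05, 0.87, 1.44, 1], [0, 0, 0, -0.03, 1.0, 1.44, 1], [0, 0, 0, 0.06, 1.12, 1.44, 1]]]}}

```text
clock: 19.85
ee_pos: [0.475, 0.1315, 0.1144]
tool_rot: [[0.996, -0.085, 0.002], [-0.085, -0.996, 0.002], [0.002, -0.002, -1.0]]
contact_force: [-0.4, 2.1, 9.9]
width: 0.0007
```

Run:
```python
from h import *
c=snap('side','s12');print(sense()['contact_force'])
im=cv2.resize(c['pixels'][180:320,140:300],None,fx=4,fy=4);cv2.imwrite('pics/s12z.png',im)
```

```text
[1.33819234 1.10332551 8.56367451]
```

View pics/s12z.png

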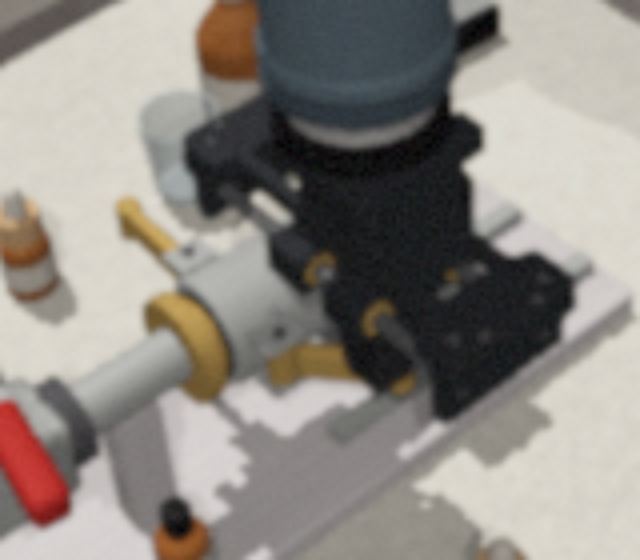

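{"name": "send_rows", "arguments": {"moves": [[[0, 0, 0, -0.05, -0.15, 0, 1], [0, 0, 0, -0.1, -0.25, 0, 1], [0, 0, 0, -0.1, -0.3, -0.5, 1], [0, 0, 0, -0.1, -0.3, -1, 1], [0, 0, 0, -0.1, -0.3, -1.5, 1], [0, 0, 0, -0.1, 0.0, -1.5, 1], [0, 0, 0, -0.1, 0.4, -1.5, 1], [0, 0, 0, -0.1, 0.8, -1.5, 1], [0, 0, 0, -0.1, 0.8, -1.5, 1], [0, 0, 0, -0.1, 0.8, -1.5, 1]]]}}

```text
clock: 21.15
ee_pos: [0.4632, 0.0837, 0.2026]
tool_rot: [[0.996, -0.086, -0.001], [-0.086, -0.996, -0.0], [-0.001, 0.0, -1.0]]
contact_force: [0.2, 0.5, 0.5]
width: 0.0006
```

Run:
```python
from h import *
c=snap('side','s13');w=snap('wrist','w13')
im=cv2.resize(c['pixels'][180:320,140:300],None,fx=4,fy=4);cv2.imwrite('pics/s13z.png',im)
```

```text
(no output)
```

View pics/s13z.png

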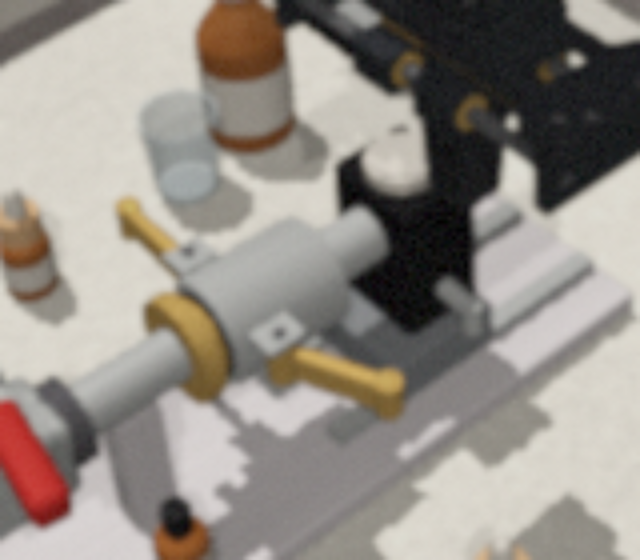

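View pics/w13.png

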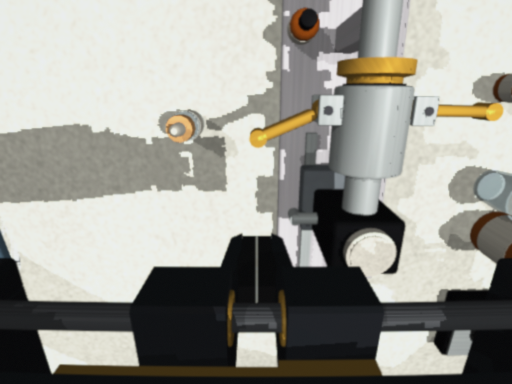

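Run:
```python
from h import *
S=load('s13');x0,y0=200,120
cv2.imwrite('pics/s13g.png',cv2.resize(S['pixels'][y0:y0+130,x0:x0+130],None,fx=6,fy=6,interpolation=cv2.INTER_CUBIC)[:600])
p=np.array([.4632,.0837,0]);R=np.array([[.996,-.087],[-.087,-.996]])
for z in(.2,.205,.21,.23,.24,.25):
  print(z,((proj(S,[np.r_[p[:2]+R@np.array(d),z] for d in((0,0),(0,-.009),(-.0175,-.009),(.0175,-.009))])-[x0,y0])*6).round(0).tolist())
W=load('w13');print(plane(W,[(328,110),(258,138),(425,111),(492,112)],.12))
```

```text
0.2 [[331.0, 662.0], [309.0, 677.0], [349.0, 706.0], [270.0, 648.0]]
0.205 [[331.0, 650.0], [309.0, 664.0], [348.0, 694.0], [270.0, 635.0]]
0.21 [[331.0, 638.0], [308.0, 652.0], [348.0, 682.0], [269.0, 623.0]]
0.23 [[329.0, 587.0], [307.0, 601.0], [347.0, 631.0], [267.0, 573.0]]
0.24 [[329.0, 561.0], [306.0, 575.0], [347.0, 604.0], [266.0, 547.0]]
0.25 [[328.0, 535.0], [305.0, 549.0], [346.0, 578.0], [265.0, 520.0]]
[[0.523344   0.15024404 0.12      ]
 [0.46821535 0.13340969 0.12      ]
 [0.59841378 0.14368406 0.12      ]
 [0.65190422 0.13906283 0.12      ]]
```

View pics/s13g.png

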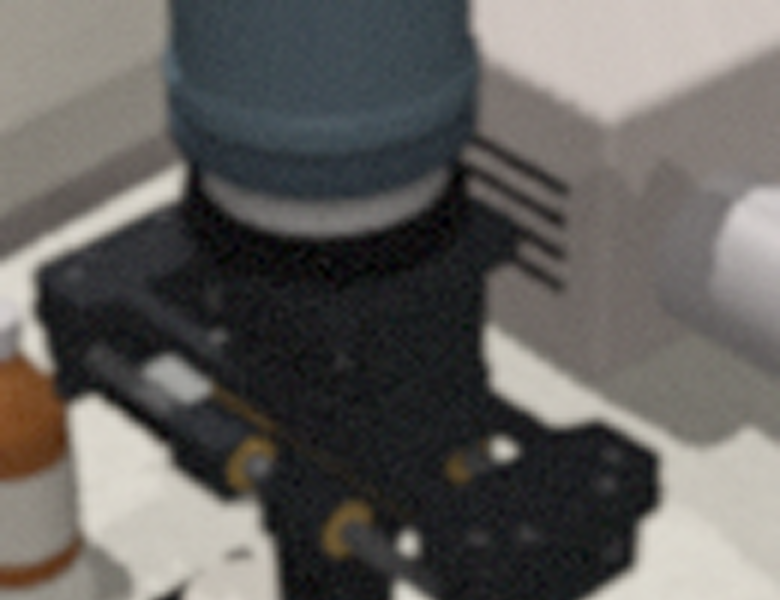

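Run:
```python
from h import *
S=load('s3')
p=np.array([.45,-.3245]);R=np.array([[.099,.995],[.995,-.099]])
for d in((.0935,.0375),(.0935,-.0375),(0.045,-.0375),(.045,-.02),(0.0175,-.009)):
  print(d,[ (z,((proj(S,np.r_[p+R@np.array(d),z])[0]-[320,110])*7).round(0).tolist()) for z in(.14,.15,.16,.17,.18,.2)])
```

```text
(0.0935, 0.0375) [(0.14, [110.0, 450.0]), (0.15, [113.0, 426.0]), (0.16, [117.0, 401.0]), (0.17, [120.0, 376.0]), (0.18, [123.0, 351.0]), (0.2, [129.0, 300.0])]
(0.0935, -0.0375) [(0.14, [290.0, 546.0]), (0.15, [295.0, 522.0]), (0.16, [299.0, 497.0]), (0.17, [304.0, 471.0]), (0.18, [308.0, 446.0]), (0.2, [318.0, 393.0])]
(0.045, -0.0375) [(0.14, [379.0, 487.0]), (0.15, [384.0, 462.0]), (0.16, [389.0, 438.0]), (0.17, [394.0, 413.0]), (0.18, [399.0, 387.0]), (0.2, [409.0, 336.0])]
(0.045, -0.02) [(0.14, [335.0, 465.0]), (0.15, [340.0, 441.0]), (0.16, [344.0, 416.0]), (0.17, [349.0, 391.0]), (0.18, [354.0, 366.0]), (0.2, [363.0, 314.0])]
(0.0175, -0.009) [(0.14, [357.0, 420.0]), (0.15, [361.0, 396.0]), (0.16, [366.0, 372.0]), (0.17, [371.0, 347.0]), (0.18, [375.0, 322.0]), (0.2, [385.0, 271.0])]
```

{"name": "send_rows", "arguments": {"moves": [[[0, 0, -1.25, 0, -0.2, 0, 1], [0, 0, -2.5, 0, -0.4, 0, 1], [0, 0, -3.75, 0, -0.6, 0, 1], [0, 0, -5, 0, -0.8, 0, 1], [0, 0, -6.25, 0, -1, 0, 1], [0, 0, -7.5, 0, -1.2, 0, 1], [0, 0, -8.75, 0, -1.4, 0, 1], [0, 0, -10, 0, -1.56, 0.3, 1], [0, 0, -11.27, 0, -1.56, 0.6, 1], [0, 0, -11.27, 0, -1.56, 0.6, 1]]]}}

```text
clock: 22.5
ee_pos: [0.4707, 0.177, 0.1661]
tool_rot: [[0.084, 0.996, -0.003], [0.996, -0.084, -0.001], [-0.001, -0.003, -1.0]]
contact_force: [0.4, 0.5, 0.5]
width: -0.0001
```

{"name": "send_rows", "arguments": {"moves": [[[0, 0, 0, 0, 0, 0.5, 1], [0, 0, 0, 0, 0, 1.03, 1], [0, 0, 0, 0, 0, 1.03, 1], [0, 0, 0, -0.15, 0, 1.03, 1], [0, 0, 0, -0.29, 0, 1.03, 1], [0, 0, 0, -0.41, 0.03, 1.03, 1], [0, 0, 0, -0.53, 0.05, 1.03, 1], [0, 0, 0, -0.65, 0.08, 1.03, 1], [0, 0, 0, -0.78, 0.2, 1.03, 1], [0, 0, 0, -0.9, 0.34, 1.03, 1]]]}}

```text
clock: 23.75
ee_pos: [0.4877, 0.1207, 0.1053]
tool_rot: [[0.084, 0.996, -0.001], [0.996, -0.084, -0.0], [-0.0, -0.001, -1.0]]
contact_force: [-0.9, 2.3, 1.4]
width: 0.0003
```

Run:
```python
from h import *
c=snap('side','s14');print(sense()['contact_force'])
im=cv2.resize(c['pixels'][180:320,140:300],None,fx=4,fy=4);cv2.imwrite('pics/s14z.png',im)
```

```text
[ 1.05836046  0.41288258 -0.37962972]
```

View pics/s14z.png

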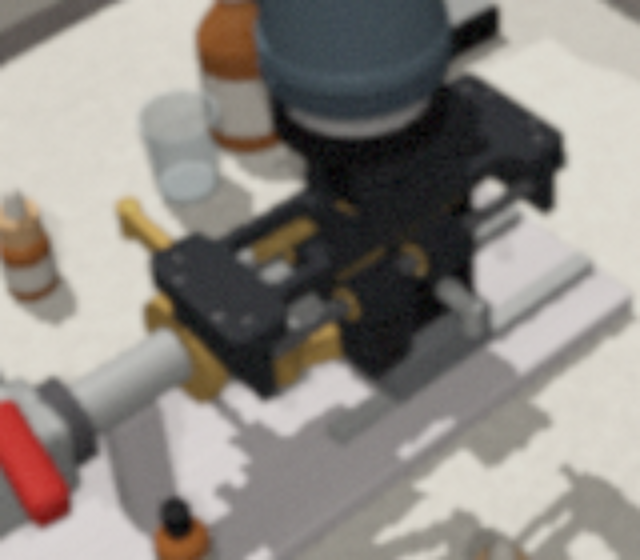

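{"name": "send_rows", "arguments": {"moves": [[[0, 0, 0, -0.06, 0.08, 0, 1], [0, 0, 0, -0.11, 0.16, 0, 1], [0, 0, 0, -0.14, 0.22, 0, 1], [0, 0, 0, -0.16, 0.28, 0, 1], [0, 0, 0, -0.17, 0.33, 0, 1], [0, 0, 0, -0.17, 0.36, 0, 1], [0, 0, 0, -0.17, 0.39, 0, 1], [0, 0, 0, -0.17, 0.41, 0, 1], [0, 0, 0, -0.17, 0.41, 0, 1], [0, 0, 0, -0.17, 0.41, 0, 1]]]}}

```text
clock: 25.05
ee_pos: [0.5045, 0.1097, 0.1044]
tool_rot: [[0.082, 0.997, -0.014], [0.997, -0.082, -0.0], [-0.001, -0.014, -1.0]]
contact_force: [-18.3, 3.2, 13.7]
width: 0.0006
```

{"name": "send_rows", "arguments": {"moves": [[[0, 0, 0, 0, -0.2, 0, 1], [0, 0, 0, 0, -0.5, 0, 1], [0, 0, 0, 0, -0.8, -0.5, 1], [0, 0, 0, 0, -0.8, -1.3, 1], [0, 0, 0, 0, -0.8, -2.0, 1], [0, 0, 0, 0.0, -1.4, -2.6, 1], [0, 0, 0, 0.3, -2, -3, 1], [0, 0, 0, 0.6, -2, -3.2, 1], [0, 0, 0, 0.6, -2, -3.2, 1], [0, 0, 0, 0.6, -2, -3.2, 1]]]}}

```text
clock: 26.3
ee_pos: [0.3948, 0.1539, 0.2969]
tool_rot: [[0.085, 0.996, -0.0], [0.996, -0.085, -0.001], [-0.001, -0.0, -1.0]]
contact_force: [0.6, -1.0, 0.5]
width: 0.0005
```

Run:
```python
from h import *
c=snap('side','s15');t=snap('top','t15')
im=cv2.resize(c['pixels'][180:320,140:300],None,fx=3,fy=3)
im2=cv2.resize(t['pixels'][140:245,150:250],None,fx=4,fy=4)
cv2.imwrite('pics/s15z.png',np.hstack([im[:420,:400],im2[:420]]))
```

```text
(no output)
```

View pics/s15z.png

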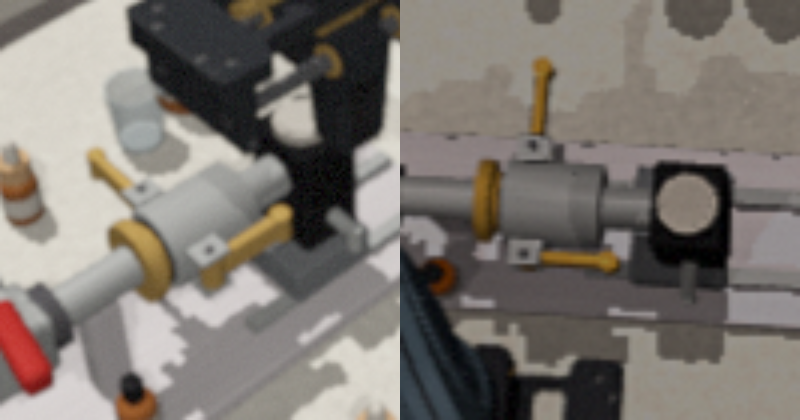

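Run:
```python
from h import *
T=load('t15');print(plane(T,[(246,116)],.13),plane(T,[(225,128)],.06),plane(T,[(185,130)],.07))
```

```text
[[ 0.76482779 -0.03081044  0.13      ]] [[0.75320306 0.03189448 0.06      ]] [[0.74722291 0.14843245 0.07      ]]
```

{"name": "send_rows", "arguments": {"moves": [[[0, 0, 0, 0.2, 0.8, 0, 1], [0, 0, 0, 0.4, 1.6, 0, 1], [0, 0, 0, 0.6, 2.4, 0, 1], [0, 0, 0, 0.8, 3.2, 0, 1], [0, 0, 0, 0.9, 4.0, 0.4, 1], [0, 0, 0, 0.9, 4.2, 1.0, 1], [0, 0, 0, 0.9, 4.2, 1.6, 1], [0, 0, 0, 0.9, 4.2, 1.6, 1], [0, 0, 0, 0.9, 4.2, 1.6, 1], [0, 0, 0, 0.9, 4.2, 1.6, 1]]]}}

```text
clock: 27.65
ee_pos: [0.6513, 0.1878, 0.2035]
tool_rot: [[0.084, 0.996, 0.003], [0.996, -0.084, 0.001], [0.001, 0.003, -1.0]]
contact_force: [-0.6, -0.7, 1.1]
width: 0.0005
```

Run:
```python
from h import *
c=snap('side','s16');w=snap('wrist','w16')
im=cv2.resize(c['pixels'][140:300,120:280],None,fx=3,fy=3);cv2.imwrite('pics/s16z.png',im)
print(plane(w,[(0,0)],.1))
```

```text
[[0.48150639 0.00483757 0.1       ]]
```

View pics/s16z.png

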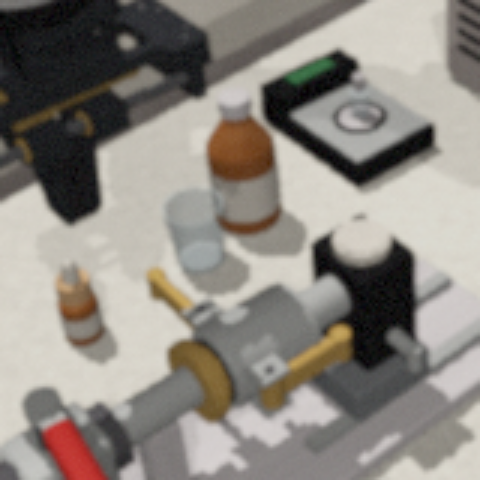

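View pics/w16.png

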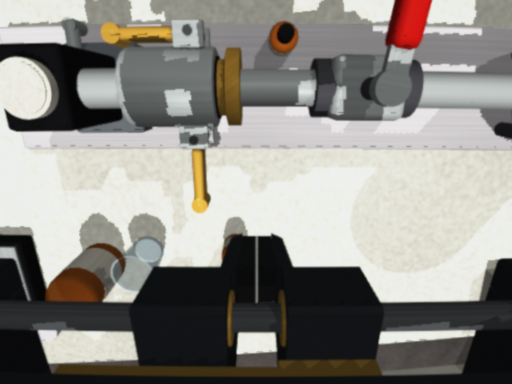

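{"name": "send_rows", "arguments": {"moves": [[[0, 0, 0, 0, 0, 0.8, 1], [0, 0, 0, 0, 0, 1.66, 1], [0, 0, 0, 0, 0, 1.66, 1], [0, 0, 0, -0.25, -0.02, 1.66, 1], [0, 0, 0, -0.41, 0, 1.66, 1], [0, 0, 0, -0.56, 0.03, 1.66, 1], [0, 0, 0, -0.72, 0.05, 1.66, 1], [0, 0, 0, -0.88, 0.02, 1.66, 1], [0, 0, 0, -1.0, -0.0, 1.66, 1], [0, 0, 0, -1.08, -0.04, 1.66, 1]]]}}

```text
clock: 29.0
ee_pos: [0.6424, 0.1226, 0.1018]
tool_rot: [[0.084, 0.996, 0.0], [0.996, -0.084, -0.0], [-0.0, 0.0, -1.0]]
contact_force: [0.7, 2.4, 0.6]
width: 0.0003
```

Run:
```python
from h import *
c=snap('side','s17');print(sense()['contact_force'])
im=cv2.resize(c['pixels'][140:300,120:280],None,fx=3,fy=3);cv2.imwrite('pics/s17z.png',im)
```

```text
[-0.10846688 -0.19385723 -0.32116223]
```

View pics/s17z.png

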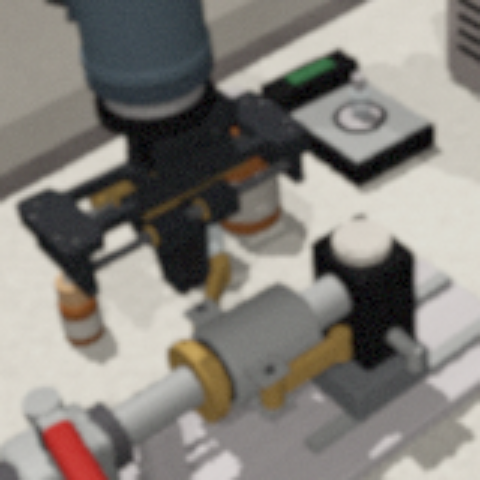

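{"name": "send_rows", "arguments": {"moves": [[[0, 0, 0, -0.08, -0.06, 0, 1], [0, 0, 0, -0.16, -0.15, 0, 1], [0, 0, 0, -0.23, -0.25, 0, 1], [0, 0, 0, -0.29, -0.33, 0, 1], [0, 0, 0, -0.34, -0.41, 0, 1], [0, 0, 0, -0.38, -0.49, 0, 1], [0, 0, 0, -0.4, -0.57, 0, 1], [0, 0, 0, -0.4, -0.62, 0, 1], [0, 0, 0, -0.4, -0.66, 0, 1], [0, 0, 0, -0.4, -0.66, 0, 1]]]}}

```text
clock: 30.3
ee_pos: [0.6093, 0.1021, 0.1033]
tool_rot: [[0.085, 0.996, 0.018], [0.996, -0.085, -0.0], [0.002, 0.018, -1.0]]
contact_force: [23.4, 0.3, -15.9]
width: 0.0005
```

{"name": "send_rows", "arguments": {"moves": [[[0, 0, 0, 0, 0.2, 0, 1], [0, 0, 0, 0, 0.5, 0, 1], [0, 0, 0, 0, 0.8, -0.5, 1], [0, 0, 0, 0, 0.8, -1.3, 1], [0, 0, 0, 0, 0.8, -2.0, 1], [0, 0, 0, 0, 0.4, -2.6, 1], [0, 0, 0, 0, -0.4, -2.8, 1], [0, 0, 0, 0, -1.2, -2.8, 1], [0, 0, 0, 0, -2.0, -2.8, 1], [0, 0, 0, 0, -2.6, -2.8, 1]]]}}

```text
clock: 31.55
ee_pos: [0.4427, 0.1153, 0.2694]
tool_rot: [[0.083, 0.997, -0.002], [0.997, -0.083, -0.001], [-0.001, -0.002, -1.0]]
contact_force: [0.3, 0.3, 0.1]
width: 0.0006
```

Run:
```python
from h import *
c=snap('side','s18');t=snap('top','t18');w=snap('wrist','w18')
T,S=load('top0'),load('side0')
print(tri(T,(130.6,184.6),S,(133.4,272.8)))
im=cv2.resize(c['pixels'][170:320,100:300],None,fx=4,fy=4);cv2.imwrite('pics/s18z.png',im)
im2=cv2.resize(t['pixels'][140:245,100:250],None,fx=5,fy=5);cv2.imwrite('pics/t18z.png',im2)
```

```text
(array([0.56774466, 0.2784826 , 0.17340074]), np.float64(0.0025554451307947526))
```

View pics/s18z.png

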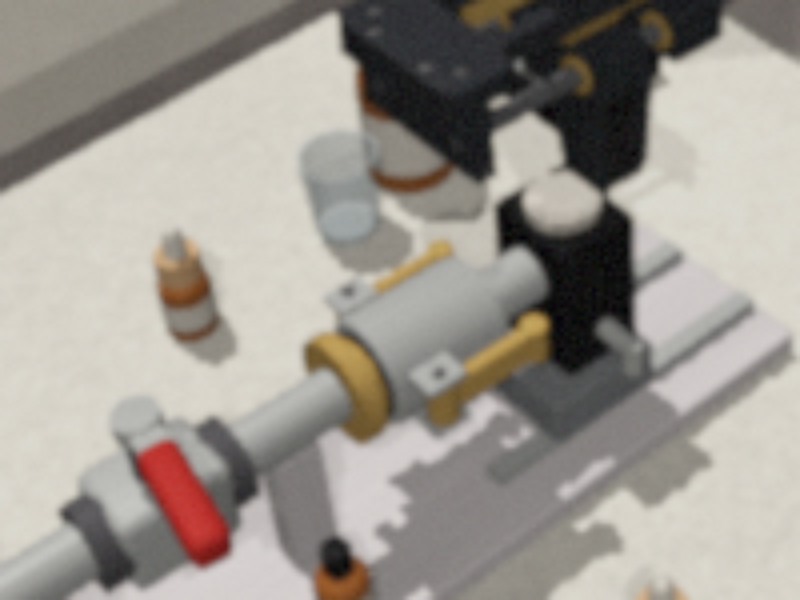

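View pics/t18z.png

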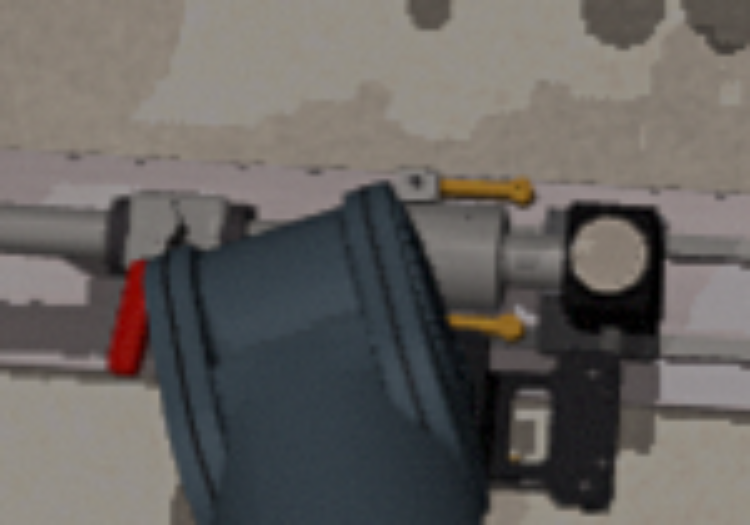

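View pics/w18.png

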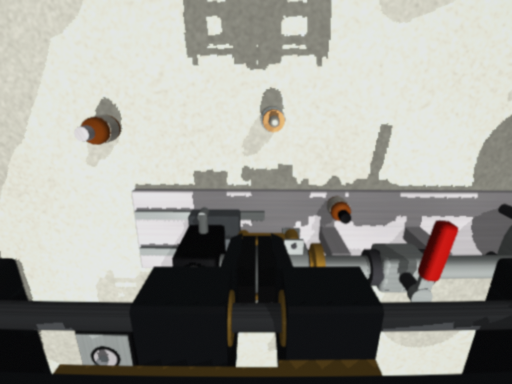

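{"name": "send_rows", "arguments": {"moves": [[[0, 0, 0, 0.5, 0.2, 0, 1], [0, 0, 0, 1.1, 0.5, 0, 1], [0, 0, 0, 1.7, 0.75, 0, 1], [0, 0, 0, 2.15, 0.92, 0, 1], [0, 0, 0, 2.15, 0.92, 0, 1], [0, 0, 0, 2.15, 0.92, 0.6, 1], [0, 0, 0, 2.15, 0.92, 1.2, 1], [0, 0, 0, 2.15, 0.92, 1.87, 1], [0, 0, 0, 2.15, 0.92, 1.87, 1], [0, 0, 0, 2.15, 0.92, 1.87, 1]]]}}

```text
clock: 32.95
ee_pos: [0.5124, 0.2392, 0.1589]
tool_rot: [[0.085, 0.996, 0.001], [0.996, -0.085, 0.0], [0.0, 0.001, -1.0]]
contact_force: [0.6, 0.1, 0.4]
width: 0.0003
```

Run:
```python
from h import *
c=snap('side','s19');w=snap('wrist','w19')
im=cv2.resize(c['pixels'][170:320,100:300],None,fx=4,fy=4);cv2.imwrite('pics/s19z.png',im)
```

```text
(no output)
```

View pics/s19z.png

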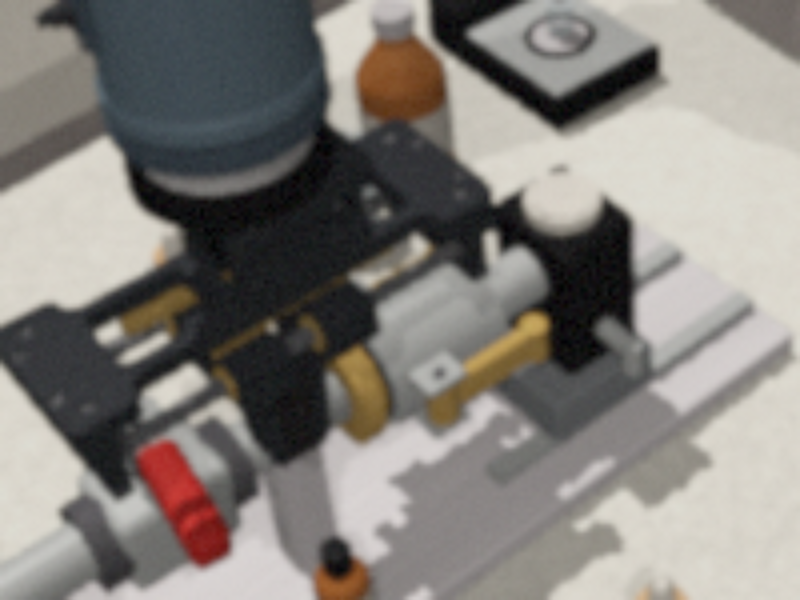

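View pics/w19.png

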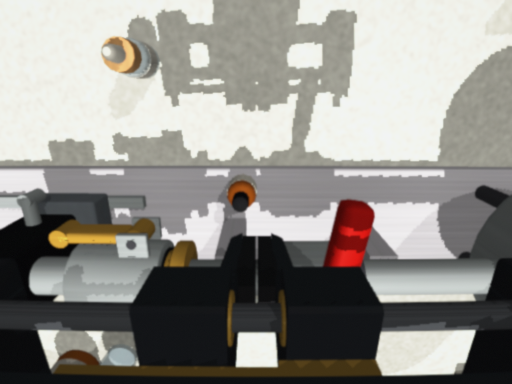

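{"name": "send_rows", "arguments": {"moves": [[[0, 0, 0, 0, -0.05, 0.05, 1], [0, 0, 0, 0.2, -0.07, 0.05, 1], [0, 0, 0, 0.38, -0.08, 0.05, 1], [0, 0, 0, 0.52, -0.12, 0.05, 1], [0, 0, 0, 0.66, -0.14, 0.05, 1], [0, 0, 0, 0.78, -0.1, 0.05, 1], [0, 0, 0, 0.9, -0.07, 0.05, 1], [0, 0, 0, 1.02, -0.03, 0.05, 1], [0, 0, 0, 1.12, 0.05, 0.05, 1], [0, 0, 0, 1.2, 0.13, 0.05, 1]]]}}

```text
clock: 34.3
ee_pos: [0.525, 0.3113, 0.1543]
tool_rot: [[0.083, 0.997, -0.001], [0.997, -0.083, -0.0], [-0.0, -0.001, -1.0]]
contact_force: [-1.6, -4.5, 0.1]
width: 0.0002
```

Run:
```python
from h import *
c=snap('side','s20');print(sense()['contact_force'])
im=cv2.resize(c['pixels'][200:384,20:220],None,fx=4,fy=4)[:600];cv2.imwrite('pics/s20z.png',im)
```

```text
[-0.3257902  -2.58320346 -1.26421475]
```

View pics/s20z.png

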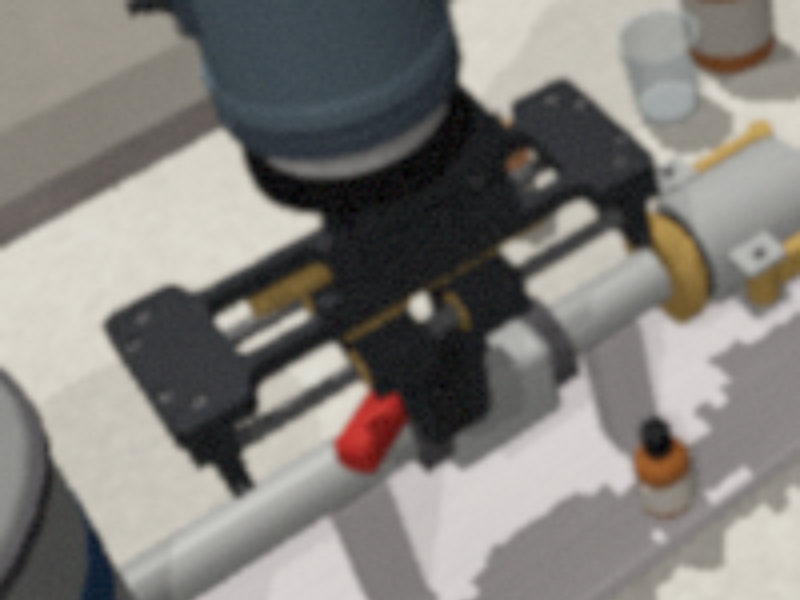

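{"name": "send_rows", "arguments": {"moves": [[[0, 0, 0, 0.05, 0.06, 0, 1], [0, 0, 0, 0.1, 0.13, 0, 1], [0, 0, 0, 0.14, 0.22, 0, 1], [0, 0, 0, 0.17, 0.31, 0, 1], [0, 0, 0, 0.2, 0.39, 0, 1], [0, 0, 0, 0.22, 0.46, 0, 1], [0, 0, 0, 0.22, 0.51, 0, 1], [0, 0, 0, 0.22, 0.55, 0, 1], [0, 0, 0, 0.22, 0.58, 0, 1], [0, 0, 0, 0.22, 0.58, 0, 1]]]}}

```text
clock: 35.6
ee_pos: [0.5564, 0.3225, 0.1546]
tool_rot: [[0.082, 0.997, -0.009], [0.997, -0.082, 0.0], [-0.0, -0.009, -1.0]]
contact_force: [-17.5, 0.4, 8.1]
width: 0.0004
```

{"name": "send_rows", "arguments": {"moves": [[[0, 0, 0, 0, -0.2, 0, 1], [0, 0, 0, 0, -0.5, 0, 1], [0, 0, 0, 0, -0.8, -0.5, 1], [0, 0, 0, 0, -1.2, -1.0, 1], [0, 0, 0, -0.4, -1.6, -1.8, 1], [0, 0, 0, -0.8, -2.2, -2, 1], [0, 0, 0, -1.6, -2.6, -2, 1], [0, 0, 0, -2.4, -2.6, -2, 1], [0, 0, 0, -3.2, -2.6, -2, 1], [0, 0, 0, -4, -2.6, -2, 1]]]}}

```text
clock: 36.85
ee_pos: [0.3868, 0.0929, 0.2756]
tool_rot: [[0.085, 0.996, 0.005], [0.996, -0.085, 0.001], [0.002, 0.005, -1.0]]
contact_force: [0.8, -0.2, -0.1]
width: 0.0003
```

Run:
```python
from h import *
c=snap('side','s21');t=snap('top','t21')
cv2.imwrite('pics/t21z.png',cv2.resize(t['pixels'][100:260,70:270],None,fx=4,fy=4)[:600])
cv2.imwrite('pics/s21z.png',cv2.resize(c['pixels'],None,fx=1.5,fy=1.5))
```

```text
(no output)
```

View pics/t21z.png

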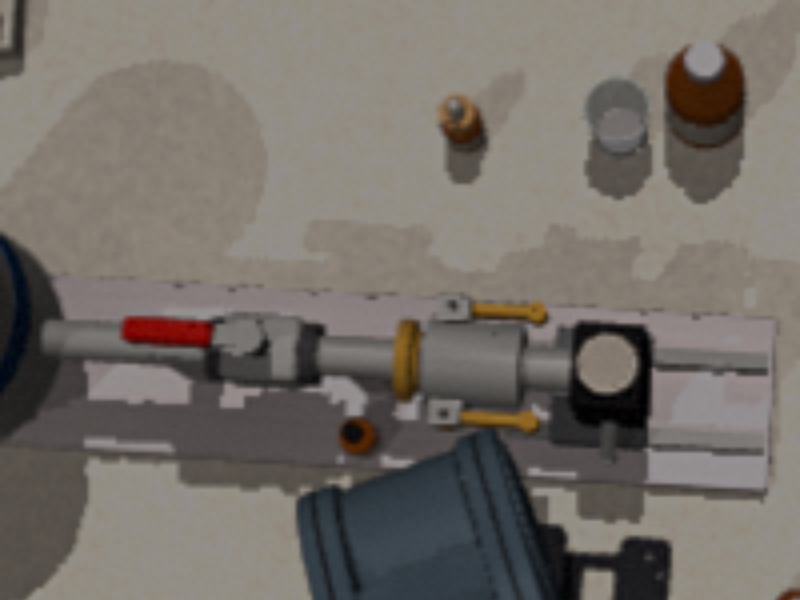

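View pics/s21z.png

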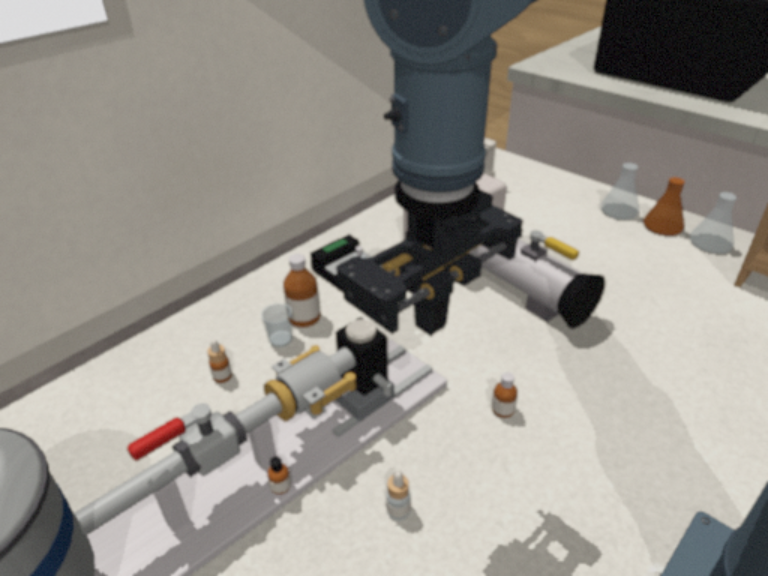

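View pics/t21.png

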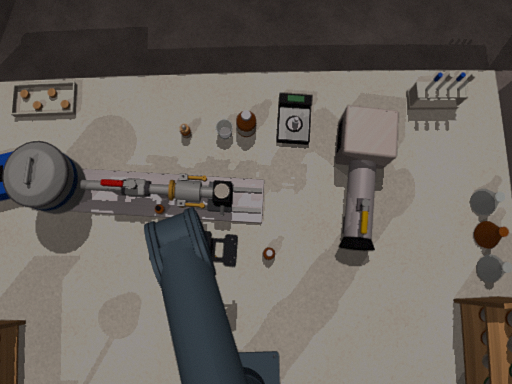

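Run:
```python
from h import *
T=load('t21')
hsv=cv2.cvtColor(T['pixels'],cv2.COLOR_BGR2HSV)
def fit(roi,lo,hi,z,hi2=None):
    m=cv2.inRange(hsv,lo,hi)
    if hi2: m|=cv2.inRange(hsv,*hi2)
    x0,y0,x1,y1=roi;ys,xs=np.nonzero(m[y0:y1,x0:x1]);p=plane(T,np.c_[xs+x0,ys+y0],z)[:,:2]
    v=cv2.fitLine(p.astype(np.float32),cv2.DIST_L2,0,.01,.01).ravel();return len(xs),v.round(3),np.arctan(v[0]/v[1]),np.arctan(v[1]/v[0])
print('red',fit((95,170,130,195),(0,150,60),(8,255,255),.174,((172,150,60),(180,255,255))))
print('near',fit((184,200,208,212),(12,110,60),(26,255,255),.12))
print('far',fit((187,174,208,182),(12,110,60),(26,255,255),.12))
print('yel',fit((355,200,375,240),(18,150,70),(34,255,255),.139))
T0=load('top0');
for a in('top0','t21'):
    c=load(a);print(proj(c,[0,0,0]))
d=cv2.absdiff(T0['pixels'],T['pixels']).max(2)
for n,(x,y) in dict(drA=(189,254),botA=(268,254),botC=(160,208),drB=(185,130),beak=(224,130),botB=(246,122),vial=(294,123)).items(): print(n,d[y-9:y+10,x-9:x+10].mean().round(1))
```

```text
red (133, array([0.08 , 0.997, 0.576, 0.331], dtype=float32), np.float32(0.08013745), np.float32(1.4906589))
near (72, array([0.107, 0.994, 0.519, 0.114], dtype=float32), np.float32(0.10752805), np.float32(1.4632683))
far (66, array([0.092, 0.996, 0.595, 0.106], dtype=float32), np.float32(0.0918407), np.float32(1.4789556))
yel (138, array([ 0.99 , -0.138,  0.457, -0.341], dtype=float32), np.float32(-1.4323456), np.float32(-0.13845071))
[[242.13611865 390.92027825]]
[[242.13611865 390.92027825]]
drA 66.1
botA 9.5
botC 15.1
drB 8.5
beak 8.0
botB 6.2
vial 7.0
```

```bash
python3 -c "
from bench import workorder,sense
print(sense()['contact_force']);print(workorder.hand_in())"
```

```text
[-0.43415383  1.30315097 -0.89969456]
the job is handed in; nothing more can be done
None
```

I completed all five steps in the required order and handed the job in at about 37 s of the 72 s. `hand_in` gives no verdict, so what follows rests on my own checks.

| Item | How it ended | Last check |
|---|---|---|
| Damper | Pushed to its stop (about 30 N) | Handle about 0.02 rad off the duct direction I measured earlier |
| Filling head | Pushed to its hard stop (about 21 N) | Gauge sits at the same pixel (221.7) before and after the cam and valve work, so the coupling did not drift |
| Near cam arm | Folded to its stop (about 18 N) | Within about 0.03 rad of the station axis |
| Far cam arm | Folded to its stop (about 23 N) | Within about 0.01 rad of the station axis |
| Valve | Turned to its stop (about 17 N) | Within about 0.01 rad of the pipe direction |

**Loose items:** In the last top picture the area around every bottle, the beaker and the vial matches the start, except dropper_a, which the arm hid. The side picture shows dropper_a upright in its original place. The arm stood clear of everything at hand-in.

**What disagreed:**
- **Fingertips:** They sat about level with the reported TCP, not 25 mm ahead as `bot.tcp_to_tips` says. My first damper sweep passed over the handle without moving it, and my first near-arm push rode up onto the arm (about 10 N upward). I repeated both lower down.
- **Two views:** Side and top camera positions differed by 4 to 8 mm in places, which the hard stops absorbed.

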